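Clamp a sand core in the crank jig

TASK

Stand the plain straight sand core on the jig's plate, between the ram's black pad and the V block, then take the crank by its loose red sleeve and wind it clockwise until the pad clamps the core in the V, keeping hold of the sleeve as long as the crank turns. The core must end upright, squeezed with about 14 N (at least 6, and never more than 25, or the sand breaks). Then let go, and leave the other core and the rest of the bench as they are.

Things in the scene. Friction and masses are not known exactly. Their poses are not given: they have to be found in the camera images.
- core_mid (a point): centre (half-way up) of the plain straight sand core: a sandy beige upright cylinder, 28.4 mm across, 78 mm tall, about 90 g, loose, standing on the bench at the left; z is its long axis. Grasp it above its middle (10 to 25 mm above this point), since in the jig the V block reaches 32 mm up its sides. On the jig's plate this point is 57 mm above the bench
- core_2: the other sand core, which stays where it stands: bottle-shaped, 42 mm wide and 70 mm tall with a 20 mm neck; the origin is the centre of its foot. The two cores may stand in each other's places
- jig: the fixed clamping jig: green base plate 130 mm (x) by 330 mm (y), its top 18 mm above the bench; origin under the plate's centre, at bench height; z up; turned up to 0.3 rad either way. A grey gearbox (64 x 70 mm, top 72 mm above the bench) stands at y = -100 mm and drives the ram along the jig's +y, towards the dark steel V block (74 mm wide, 32 mm high) at the +y end
- nest (a point): point on the plate's top at jig x = 0, y = +80 mm, jig's axes: stand the core here (within 8 mm); the pad pushes it on into the V. The V (90 degrees, smooth, open towards the ram) slides the core to jig x = 0. The V block is bolted in slots and set anew each time: the axis of a core seated in it stands anywhere from jig y = 92 to 106 mm; this is not measured
- pad: slick black pad on the nose of the ram, 36 mm wide and 24 mm high, centred 38 mm above the bench; the origin is the middle of its flat pressing face, which looks along the jig's +y. It is sprung stiffly and gives 1 mm for about 15 N. Pressing face at jig y = 20.8 mm + 12 mm per radian of the crank while it presses nothing
- crank (a joint): turn of the crank in rad, 0 = ram fully back; grows clockwise seen from above and drives the ram forward 12 mm per radian (total range 8.5 rad). At 0 the crank arm points along the jig's -y, at pi/2 along the jig's -x. A constant drag brake holds the crank wherever it is left (about 7 N at the sleeve to turn it, at any angle); each newton of clamping adds 0.24 N at the sleeve
- crank_axis (a point): point on the crank's upright axis (jig x = 0, y = -100 mm) at the height of the sleeve's middle, 124 mm above the bench; does not move with the crank
- sleeve_mid (a point): middle of the red grip sleeve: an upright cylinder 25 mm across and 58 mm long, from 95 to 153 mm above the bench, on a pin 50 mm from the crank's axis (the dark steel crank arm below it is 20 mm wide and reaches 93 mm above the bench); it spins freely on the pin, so that a hand that holds it need not turn with the crank
- sleeve: the same sleeve; origin in the middle of its lower end; its yaw means nothing. Smooth: a grip of 15 N may slip off as the crank turns, 40 N holds
Mind the look-alikes: they are no part of the job. Leave any blue or green look-alike of the part that bears core_mid alone.

How it is judged (in metres and radians):
On the way, in this order (a step that is already met when the one before it is completed fails the run):
1. the straight core stands upright on the jig's plate between pad and V block, let go (angle between core_mid's own z axis and vertical below 0.08 rad and z of core_mid in the frame of jig below 0.062 m and y of core_mid in the frame of jig between 0.06 and 0.12 m and x of core_mid in the frame of jig between -0.02 and 0.02 m and contact force between the fingers and core_4 below 0.1 N and linear speed of core_4 below 0.03 m/s), for 0.2 s.
2. the sleeve is held while the pad presses the core with over 3 N (contact force between the fingers and sleeve above 0.5 N and contact force between pad and core_4 above 3 N), for 0.1 s.
At the end, for the whole second after the job is handed in: the straight core stands upright (within 0.08 rad) on the plate, centred in the V (within 5 mm of the jig's middle line), held by the pad with 6 to 25 N, at rest; core and sleeve let go (contact force between pad and core_4 between 6 and 25 N and angle between core_mid's own z axis and vertical below 0.08 rad and z of core_mid in the frame of jig below 0.062 m and x of core_mid in the frame of jig between -0.005 and 0.005 m and linear speed of core_4 below 0.01 m/s and contact force between the fingers and core_4 below 0.1 N and contact force between the fingers and sleeve below 0.1 N); the robot touches nothing.
It fails at once if the pad presses the core with more than 25 N (contact force between pad and core_4 above 25 N).
It fails at once if the crank turns (faster than 0.5 rad/s) while the fingers do not hold the sleeve ((velocity of joint crank above 0.5 rad/s or velocity of joint crank below -0.5 rad/s) and contact force between the fingers and sleeve below 0.2 N).
It fails at once if the other core is moved more than 2 cm (distance of core_2 from where it was at the start of the episode above 0.02 m).
It also fails if it takes over 72 s, if anything falls off the work surface, if the arm or the gripper's body presses on something with over 40 N, if the wrist force passes 120 N, or if a joint passes its speed limit or range.

ROBOT

A 7-joint arm with a two-finger parallel gripper is mounted at the origin on the work surface; the furniture and walls round the work are solid. World frame = base frame: x ahead of the robot, y to its left, z up, the work surface at z = 0. Lengths are in m, angles in degrees, forces in N, time in s.
With the tool pointing down it reaches from about 0.425 to 0.875 m from the base axis. Payload 4.7 kg.
Tool frame: the origin (TCP) lies on the centre line of the jaws, within the pads' length; the fingertips stand 8 mm ahead of it and the grasp point (between the pads) lies 11 mm behind it; z points along the fingers, x is the direction in which the jaws open and shut, and the axes are right-handed (so a half turn about z gives the same grasp; the last joint's range is limited). The gripper opens to 87 mm and grips with 3 to 60 N. Pads are 19 mm wide; open, the fingers measure 117 mm over their backs; the gripper's body (75 mm by 190 mm) begins 51 mm behind the grasp point.
Start: joints at [74.605, 18.392, -4.016, 83.108, 1.295, 78.541, -3.26], TCP at [0.181, -0.624, 0.231] pointing down, gripper open.
Joint ranges: [-163.93, 163.93], [-17.29, 119.83], [-79.2, 71.16], [3.27, 140.29], [-89.18, 269.18], [5.43, 117.66], [-154.24, 154.24]. Speed limits (degrees/s): [147.25, 147.25, 180, 180, 180, 180, 180].

INTERFACE

Orientations are given as [roll, pitch, yaw] about the fixed x, y, z axes, in that order (R = Rz(yaw) Ry(pitch) Rx(roll)).
In Python, from cell import telemetry, read_camera, get_calibration, sign_off gives the robot as it stands. The module is installed in compiled form; this text tells all that it offers.
- The arm moves only by the tool carry_out, never from a script. Its arguments are lists of equal length, an entry for each row: "translation": the shift along the tool's x, y, z in cm, a list of three; "turn": the turn about the tool's z in rad; "gripper": the opening, from 0 (shut) to 1 (fully open). In form: {"translation": [[dx, dy, dz], ...], "turn": [turn, ...], "gripper": [gripper, ...]}. A call has 1 to 5 rows; each row is the pose to reach, as a shift and turn from the pose commanded when the call began, along the tool's axes at that moment; what a row does not reach only later rows make up. A row lasts 1/8 s, in which the tool goes at most 62.5 mm and 10.7 degrees, less where a joint would pass 70% of its speed; a pose out of reach is approached as far as the arm can. A call with a gripper value outside its range is refused whole. The fingers move at their own pace and stop on an object; "squeeze" is the grip in N (left out, the last holds). Time passes only in rows, so rows that repeat a pose let the fingers close. It gives the time, the measured TCP pose, the force and the opening at its end, in the units of the state.
- telemetry.get_obs(): the state, without advancing time (a new reading comes with each control period).
- read_camera(name): name is "scene" or "top"; returns the picture (400x640x3 uint8, red, green, blue); there is no depth.
- get_calibration(name): a dict with "fx", "fy", "cx", "cy" (pixels), "R" (3x3) and "t" (3): a world point X has camera coordinates R X + t. Camera axes: x right, y down, z forward; pixel columns grow to the right and rows downward; lengths in m; the calibration is good to about 2 mm. A picture is of the moment at which its call begins. get_calibration takes no time and is no camera call.
- sign_off(): hands the job in, once; it reports no verdict.
The state is a dict: "time_s": time; "qpos": joint angles; "joint_velocities": joint speeds; "effort": joint torques, N m; "tool_pos": TCP position; "tool_rot": TCP orientation; "force": force on the tool from outside, world axes, zero at the start; "wrist_torque": the same for the moment, N m; "grip_width": finger opening in m.
Only numpy, scipy, OpenCV 4.12 (cv2) and the standard library are available. Lean on these libraries where they do the work, as an engineer would, in place of code of your own. Each camera call takes 0.05 s, during which the arm holds its last target.

## Working session

There is one attempt and no reset: what is moved stays moved. The work goes in short steps, Python scripts to look and compute and a tool call to move; the robot and the scene stay as the last step left them, time stands still between calls to the robot, and variables do not carry over. Pictures are saved under pics/ and viewed, and the job is handed in when it is done.

Besides the shell and the picture viewer there is one more tool, called after ">>>" by a JSON object that holds its "op" and its "data". carry_out: Moves the arm, as the interface text tells. Its arguments: {"type":"object","properties":{"translation":{"type":"array","items":{"type":"array","items":{"type":"number"}}},"turn":{"type":"array","items":{"type":"number"}},"gripper":{"type":"array","items":{"type":"number"}},"squeeze":{"type":"number"}},"required":["translation","turn","gripper"]}

```bash
mkdir -p pics; ls; python3 - <<'E'
from cell import telemetry, read_camera, get_calibration
import cv2
print(telemetry.get_obs())
for n in("scene","top"):
    cv2.imwrite(f"pics/{n}0.png",read_camera(n)[:,:,::-1]); print(get_calibration(n))
E
```

```text
pics
{'time_s': 0.0, 'qpos': array([74.60428179, 18.43921069, -4.01542276, 83.17384905,  1.29486728,
       78.54287423, -3.26031617]), 'joint_velocities': array([-0.07524166,  0.14929813,  0.01687   , -0.07540011,  0.05955269,
        0.0288824 ,  0.15898944]), 'effort': array([-2.46348254e-04, -4.91288316e+01, -4.04060371e-01, -3.12530744e+01,
       -6.38854830e-02,  4.36437281e-02,  1.72824857e-04]), 'tool_pos': array([ 0.18118233, -0.62367146,  0.22946902]), 'tool_rot': array([ 1.79994270e+02,  1.10696554e-01, -7.37950068e+01]), 'force': array([-0.68818926,  0.23523692,  0.66811238]), 'wrist_torque': array([-0.02133644, -0.01129913,  0.0800452 ]), 'grip_width': 0.0872558959059483}
{'fx': 450.83323616234276, 'fy': 450.83323616234276, 'cx': 319.26702637868704, 'cy': 200.1088645168101, 'R': array([[-0.0938657 , -0.99551109,  0.01212005],
       [-0.68541183,  0.05578775, -0.7260154 ],
       [ 0.72208023, -0.07645516, -0.68757163]]), 't': array([0.06721617, 0.37224403, 0.87357506])}
{'fx': 432.1943183366393, 'fy': 432.1943183366393, 'cx': 322.0367194473473, 'cy': 197.3647543456347, 'R': array([[-0.01749145, -0.99984357, -0.00262205],
       [-0.97496864,  0.01763753, -0.22164174],
       [ 0.22165331, -0.00132042, -0.97512464]]), 't': array([0.05079989, 0.46275255, 0.98450297])}
```

View pics/scene0.png

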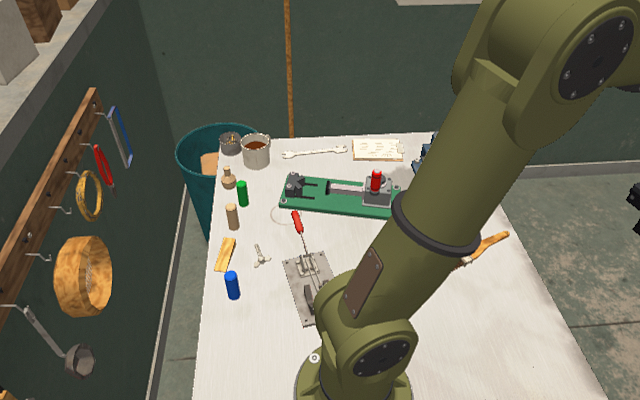

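View pics/top0.png

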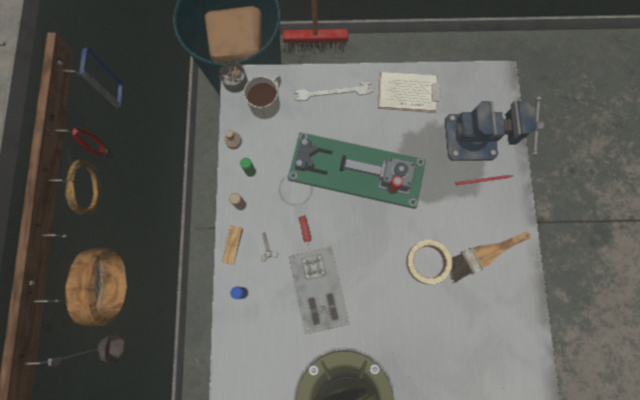

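```bash
cat > h.py <<'E'
import numpy as np, cv2
from cell import telemetry, read_camera, get_calibration
def ray(n,u,v):
    c=get_calibration(n);d=c["R"].T@np.array([(u-c["cx"])/c["fx"],(v-c["cy"])/c["fy"],1]);return -c["R"].T@c["t"],d
def onz(n,u,v,z):
    o,d=ray(n,u,v);return o+d*(z-o[2])/d[2]
def proj(n,X):
    c=get_calibration(n);p=c["R"]@np.asarray(X)+c["t"];return np.array([c["fx"]*p[0]/p[2]+c["cx"],c["fy"]*p[1]/p[2]+c["cy"]])
def snap(n,name,box=None,k=1):
    im=np.ascontiguousarray(read_camera(n)[:,:,::-1]);cv2.imwrite(f"pics/raw_{name}.png",im)
    if box: 
        x0,y0,x1,y1=box;im2=cv2.resize(im[y0:y1,x0:x1],None,fx=k,fy=k,interpolation=cv2.INTER_CUBIC)
    else: im2=im
    cv2.imwrite(f"pics/{name}.png",im2);return im
E
python3 - <<'E'
from h import *
t=cv2.imread("pics/top0.png"); s=cv2.imread("pics/scene0.png")
cv2.imwrite("pics/t1.png",cv2.resize(t[120:220,210:440],None,fx=3.4,fy=3.4,interpolation=cv2.INTER_CUBIC))
cv2.imwrite("pics/s1.png",cv2.resize(s[150:250,210:420],None,fx=3.8,fy=3.8,interpolation=cv2.INTER_CUBIC))
hsv=cv2.cvtColor(t,cv2.COLOR_BGR2HSV)
m=cv2.inRange(hsv,(60,90,30),(90,255,160)); m[:120]=0;m[220:]=0;m[:,:280]=0;m[:,435:]=0
m=cv2.morphologyEx(m,cv2.MORPH_CLOSE,np.ones((5,5)))
c=max(cv2.findContours(m,0,2)[0],key=cv2.contourArea)
P=np.array([onz("top",*p[0],0.018)[:2] for p in c],np.float32)
r=cv2.minAreaRect(P*1000);print(cv2.contourArea(c),r)
b=cv2.boxPoints(r)/1000;print(b)
ctr=np.array(r[0])/1000
L=b-np.roll(b,1,0);e=max(L,key=np.linalg.norm);e=e*np.sign(e[1]);yaw=np.arctan2(-e[0],e[1]);print("jig ctr,yaw",ctr,yaw)
# red sleeve and core masks
for n,im in(("top",t),("scene",s)):
    h=cv2.cvtColor(im,cv2.COLOR_BGR2HSV)
    q=cv2.inRange(h,(0,120,90),(6,255,255))|cv2.inRange(h,(172,120,90),(180,255,255))
    k,_,st,ce=cv2.connectedComponentsWithStats(q)
    print(n,"red",[(st[i].tolist(),ce[i].round(1)) for i in range(1,k) if st[i][4]>25])
    q=cv2.inRange(h,(8,40,90),(25,160,255))
    k,_,st,ce=cv2.connectedComponentsWithStats(q)
    print(n,"beige",[(st[i].tolist(),ce[i].round(1)) for i in range(1,k) if 50<st[i][4]<800])
E
```

```text
Traceback (most recent call last):
ValueError: max() iterable argument is empty
```

View pics/t1.png

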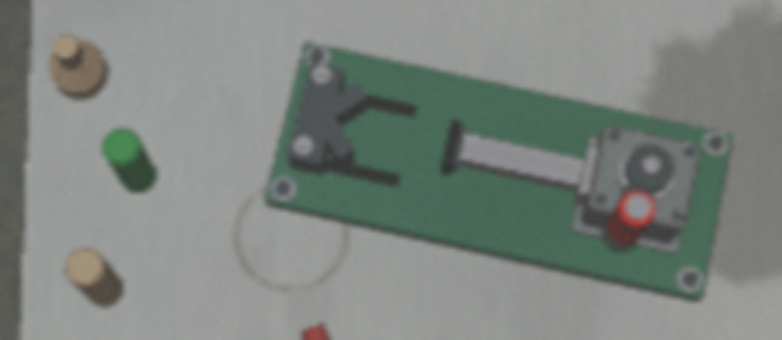

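View pics/s1.png

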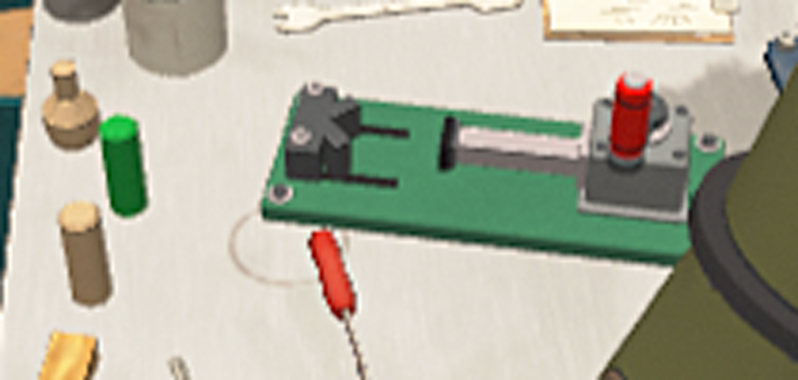

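```bash
cat > m.py <<'E'
from h import *
t=cv2.imread("pics/top0.png"); s=cv2.imread("pics/scene0.png")
hsv=cv2.cvtColor(t,cv2.COLOR_BGR2HSV)
print(hsv[185,330],hsv[200,400], hsv[203,235],hsv[198,236],hsv[183,397])
H=hsv[185,330]
m=cv2.inRange(hsv,(int(H[0])-12,60,30),(int(H[0])+12,255,255)); m[:120]=0;m[220:]=0;m[:,:280]=0;m[:,435:]=0
m=cv2.morphologyEx(m,cv2.MORPH_CLOSE,np.ones((5,5)))
c=max(cv2.findContours(m,0,2)[0],key=cv2.contourArea)
P=np.array([onz("top",*p[0],0.018)[:2] for p in c],np.float32)
r=cv2.minAreaRect(P*1000);print(cv2.contourArea(c),r)
b=cv2.boxPoints(r)/1000;print(b)
ctr=np.array(r[0])/1000
L=b-np.roll(b,1,0);e=max(L,key=np.linalg.norm);e=e*np.sign(e[1]);yaw=np.arctan2(-e[0],e[1]);print("jig ctr,yaw",ctr,yaw)
R=np.array([[np.cos(yaw),-np.sin(yaw)],[np.sin(yaw),np.cos(yaw)]])
print("axis",ctr+R@[0,-.1],"nest",ctr+R@[0,.08])
for n,im in(("top",t),("scene",s)):
    h=cv2.cvtColor(im,cv2.COLOR_BGR2HSV)
    q=cv2.inRange(h,(0,120,60),(6,255,255))|cv2.inRange(h,(172,120,60),(180,255,255))
    k,_,st,ce=cv2.connectedComponentsWithStats(q)
    print(n,"red",[(st[i].tolist(),ce[i].round(1).tolist()) for i in range(1,k) if st[i][4]>25])
    q=cv2.inRange(h,(8,50,40),(25,160,255))
    k,_,st,ce=cv2.connectedComponentsWithStats(q)
    print(n,"beige",[(st[i].tolist(),ce[i].round(1).tolist()) for i in range(1,k) if 50<st[i][4]<800])
cv2.imwrite("pics/t2.png",cv2.resize(t[180:220,215:265],None,fx=12,fy=12,interpolation=cv2.INTER_NEAREST))
cv2.imwrite("pics/s2.png",cv2.resize(s[195:240,210:260],None,fx=12,fy=12,interpolation=cv2.INTER_NEAREST))
cv2.imwrite("pics/t3.png",cv2.resize(t[150:200,370:420],None,fx=12,fy=12,interpolation=cv2.INTER_NEAREST))
E
python3 m.py
```

```text
[ 75  83 108] [ 73  73 108] [ 16  61 130] [ 18  60 162] [  0  14 143]
3516.5 ((542.4006958007812, -45.35765075683594), (323.63397216796875, 126.0815200805664), 75.95572662353516)
[[ 0.44197595 -0.1870395 ]
 [ 0.5642887  -0.2176359 ]
 [ 0.6428254   0.09632419]
 [ 0.5205127   0.1269206 ]]
jig ctr,yaw [ 0.5424007  -0.04535765] -0.24511874
axis [ 0.51813354 -0.1423685 ] nest [0.56181442 0.03225103]
top red [([282, 29, 66, 13, 707], [314.8, 34.8]), ([72, 128, 33, 27, 284], [87.9, 141.1]), ([392, 177, 10, 10, 31], [395.3, 183.4]), ([457, 176, 52, 8, 85], [481.5, 179.6]), ([300, 217, 10, 24, 118], [304.6, 228.7])]
top beige [([311, 0, 7, 35, 208], [314.3, 15.4]), ([228, 66, 12, 14, 63], [234.3, 72.2]), ([247, 83, 30, 24, 530], [261.4, 94.2]), ([225, 131, 16, 17, 194], [232.2, 139.1]), ([230, 194, 11, 11, 98], [235.0, 198.8]), ([222, 226, 20, 38, 471], [231.6, 244.4]), ([473, 232, 58, 36, 698], [496.9, 248.8]), ([407, 240, 48, 43, 730], [430.5, 261.4]), ([454, 263, 13, 10, 54], [459.6, 267.0])]
scene red [([93, 144, 20, 42, 386], [102.6, 165.3]), ([370, 170, 12, 22, 184], [375.4, 181.0]), ([
[... 386 characters left out ...]
[52, 235, 55, 71, 186], [69.8, 255.0]), ([214, 237, 22, 35, 411], [224.6, 254.5]), ([452, 240, 30, 31, 144], [464.6, 259.9]), ([78, 244, 25, 55, 403], [87.0, 269.6]), ([559, 252, 19, 15, 132], [566.3, 259.7]), ([55, 264, 14, 12, 51], [60.3, 270.5]), ([599, 273, 19, 13, 98], [609.2, 277.7]), ([96, 274, 16, 29, 153], [104.4, 288.0]), ([63, 283, 11, 19, 64], [69.1, 292.2]), ([586, 291, 54, 42, 748], [619.1, 311.1]), ([60, 300, 47, 18, 176], [86.1, 310.3]), ([0, 307, 12, 26, 165], [3.6, 315.4]), ([606, 331, 34, 45, 749], [627.3, 351.5]), ([65, 353, 9, 16, 84], [68.9, 361.0]), ([75, 355, 20, 22, 225], [84.8, 365.8]), ([627, 387, 13, 13, 68], [634.6, 394.3]), ([0, 390, 18, 10, 102], [7.2, 395.6])]
```

View pics/t2.png

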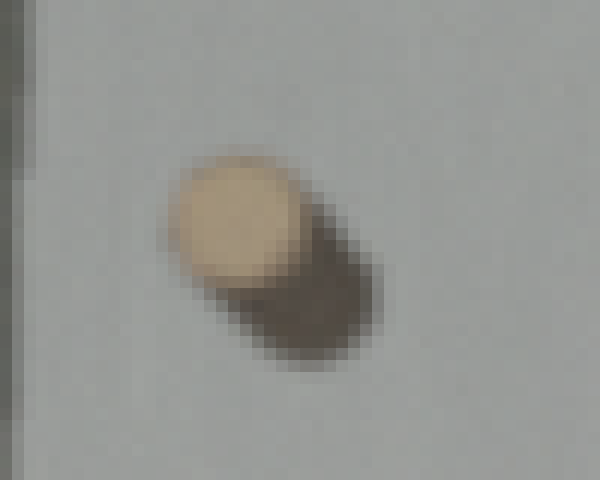

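View pics/s2.png

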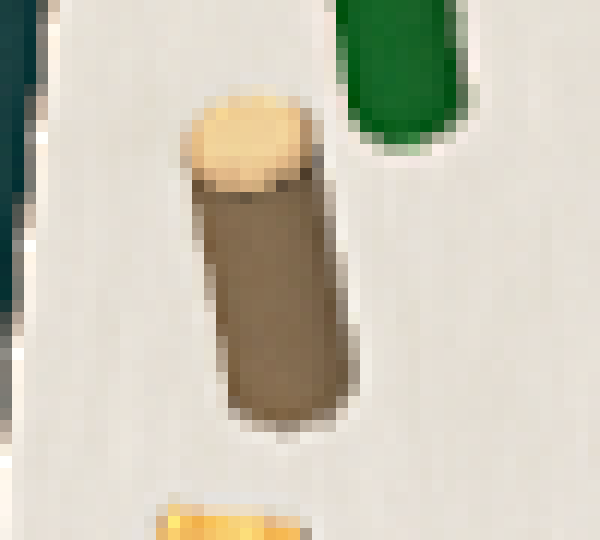

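View pics/t3.png

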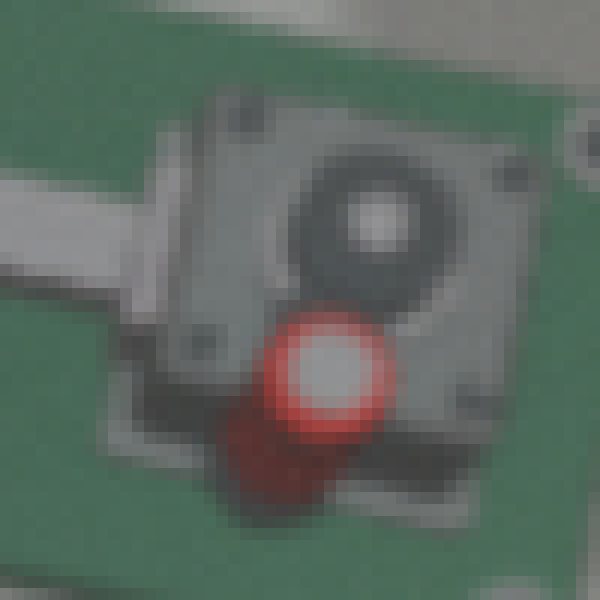

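```bash
python3 - <<'E'
from h import *
print("core top",onz("top",234.5,197.8,.078),onz("scene",230.3,206.4,.078))
print("sleeve",onz("top",396.8,180.7,.153))
ax=np.array([.518,-.1424])
d=onz("top",396.8,180.7,.153)[:2]-ax;print(d,np.hypot(*d))
for z in(.072,.08,.093,.1):print("boss",z,onz("top",401,167.8,z))
# plate subpixel: enlarge & fit
t=cv2.imread("pics/top0.png")
k=6
g=cv2.resize(t[120:220,280:440],None,fx=k,fy=k,interpolation=cv2.INTER_CUBIC)
lab=cv2.cvtColor(g,cv2.COLOR_BGR2LAB)
m=(lab[:,:,1]<117).astype(np.uint8)*255
m=cv2.morphologyEx(m,cv2.MORPH_CLOSE,np.ones((25,25)))
c=max(cv2.findContours(m,0,2)[0],key=cv2.contourArea);c=cv2.convexHull(c)
P=np.array([onz("top",(p[0][0]+.5)/k-.5+280,(p[0][1]+.5)/k-.5+120,.018)[:2] for p in c],np.float32)
r=cv2.minAreaRect(P*1000);print(r);
m2=cv2.cvtColor(m,cv2.COLOR_GRAY2BGR);cv2.drawContours(g,[c],-1,(0,0,255),1);cv2.imwrite("pics/pl.png",cv2.resize(g,(800,500)))
E
```

```text
core top [0.4603295  0.24717827 0.078     ] [0.45775469 0.24958352 0.078     ]
sleeve [ 0.47487291 -0.12065807  0.153     ]
[-0.04312709  0.02174193] 0.04829759650080751
boss 0.072 [ 0.52797779 -0.14710832  0.072     ]
boss 0.08 [ 0.52560262 -0.14556568  0.08      ]
boss 0.093 [ 0.52174297 -0.1430589   0.093     ]
boss 0.1 [ 0.5196647  -0.14170909  0.1       ]
((542.9859619140625, -45.26515197753906), (325.2034606933594, 126.69857788085938), 76.02822875976562)
```

View pics/pl.png

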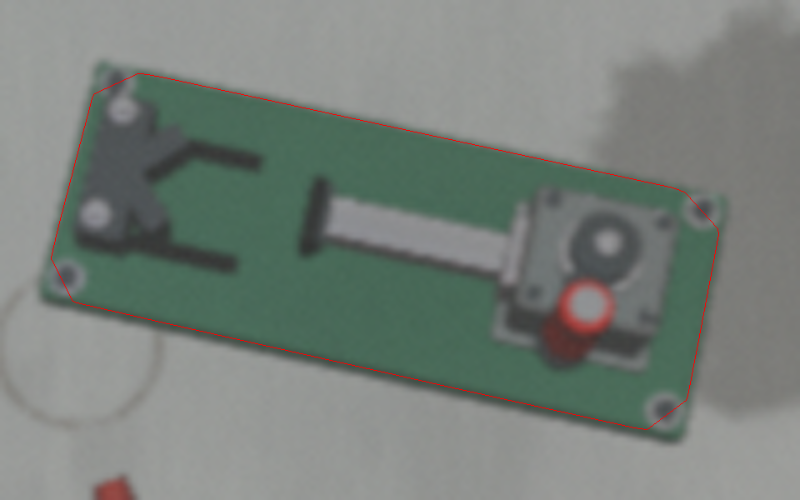

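>>> {"op": "carry_out", "data": {"translation": [[-2.5,-5,0],[-5,-10,0],[-7.5,-15,0],[-10,-20,0],[-12.5,-25,0]], "turn": [-0.18,-0.36,-0.54,-0.72,-0.9], "gripper": [0.6,0.6,0.6,0.6,0.6]}}

```text
time_s: 0.72
tool_pos: [0.3875, -0.4329, 0.2302]
tool_rot: [180.0, 0.0, -21.9]
force: [-0.0, -0.0, 0.0]
grip_width: 0.0533
```

>>> {"op": "carry_out", "data": {"translation": [[0,-6.1,0],[0,-12.2,0],[0,-18.3,0],[0,-24.4,0],[0,-30.5,0]], "turn": [-0.1,-0.2,-0.3,-0.387,-0.387], "gripper": [0.6,0.6,0.6,0.6,0.6]}}

```text
time_s: 1.35
tool_pos: [0.5021, -0.1502, 0.2303]
tool_rot: [180.0, 0.0, -0.0]
force: [1.1, -0.4, -0.3]
grip_width: 0.0522
```

```bash
python3 -c "
from cell import telemetry as t;o=t.get_obs();print(o)"
```

```text
{'time_s': 1.35, 'qpos': array([ 46.14284676,   4.94388907, -34.02256267,  99.9026778 ,
         2.87485038,  76.0173283 ,  11.48966444]), 'joint_velocities': array([-31.44211676,   4.95688418, -24.23772833,  -3.5152911 ,
         4.22896219,   0.25098352, -57.32256083]), 'effort': array([  2.73571439, -32.52312899,  -0.59336197, -30.01683354,
        -0.19351455,   0.35559934,   1.27802052]), 'tool_pos': array([ 0.5021496 , -0.15024035,  0.23034353]), 'tool_rot': array([ 1.79975635e+02,  9.18808590e-03, -3.42084581e-02]), 'force': array([ 1.07506164, -0.41499409, -0.25553955]), 'wrist_torque': array([-0.05563622, -0.1568332 , -0.02376085]), 'grip_width': 0.05224462035894132}
```

>>> {"op": "carry_out", "data": {"translation": [[-0.6,-6,0],[-1.2,-12,0],[-1.8,-18,0],[-2.4,-24,0],[-3,-30,0]], "turn": [0,0,0,0,0], "gripper": [0.6,0.6,0.6,0.6,0.6]}}

```text
time_s: 1.98
tool_pos: [0.4716, 0.1496, 0.2304]
tool_rot: [180.0, -0.0, -0.1]
force: [2.0, 0.1, -0.3]
grip_width: 0.052
```

>>> {"op": "carry_out", "data": {"translation": [[-0.6,-5,0],[-1.25,-9.85,0],[-1.25,-9.85,5],[-1.25,-9.85,8],[-1.25,-9.85,8]], "turn": [0,0,0,0,0], "gripper": [0.6,0.6,0.6,0.6,0.6]}}

```text
time_s: 2.6
tool_pos: [0.4579, 0.2455, 0.1482]
tool_rot: [179.9, 0.3, -0.0]
force: [-0.3, 0.7, 1.0]
grip_width: 0.0522
```

```bash
python3 -c "
from h import *
o=telemetry.get_obs();print(o['qpos'],o['tool_pos'],o['tool_rot'],o['force'])
snap('scene','s4',(190,120,350,240),5);snap('top','t4',(190,120,350,240),5)
"
```

```text
[ 19.13537155  12.15221553 -55.13632471 105.8130088   10.64384294
  67.82267597 -39.51968167] [0.45790202 0.245521   0.14821077] [ 1.79906750e+02  3.00275238e-01 -2.03900320e-02] [-0.27202311  0.68659186  1.02096817]
```

View pics/s4.png

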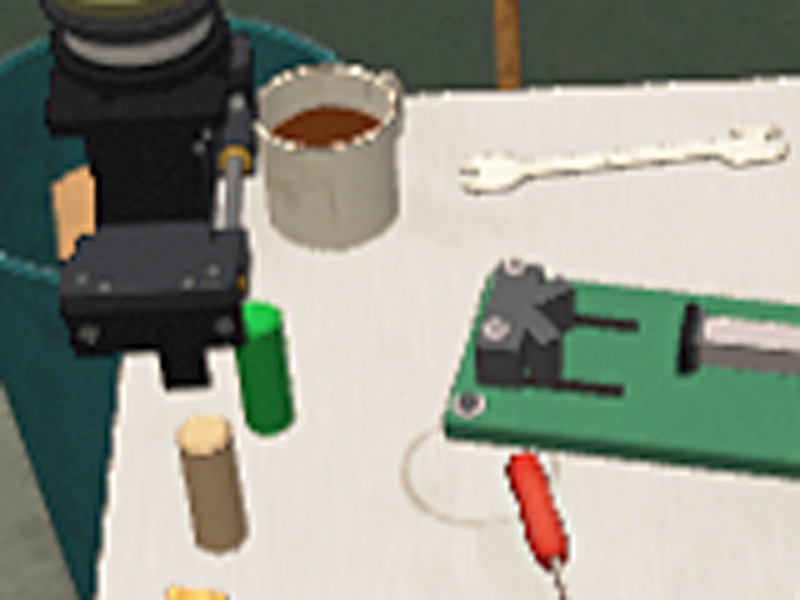

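View pics/t4.png

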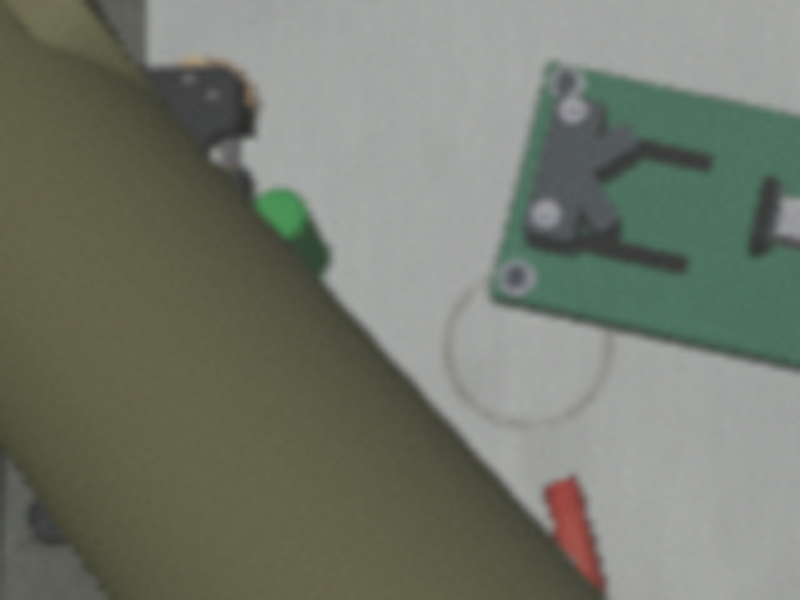

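>>> {"op": "carry_out", "data": {"translation": [[0,-0.15,3],[0,-0.15,6],[0,-0.15,9],[0,-0.15,10.1],[0,-0.15,10.1]], "turn": [0,0,0,0,0], "gripper": [0.6,0.6,0.6,0.6,0.6]}}

```text
time_s: 3.32
tool_pos: [0.4604, 0.2481, 0.0503]
tool_rot: [-180.0, -0.0, -0.1]
force: [-0.1, 0.3, 0.3]
grip_width: 0.0522
```

```bash
python3 -c "
from h import *
snap('scene','s5',(190,120,350,240),5)
o=telemetry.get_obs();print(o['qpos'],o['tool_pos'],o['tool_rot'],o['force'])
"
```

```text
[ 14.36856054  20.19928421 -51.8602903  110.91921311  18.79058582
  57.6092617  -46.08405572] [0.46077313 0.24845153 0.05082676] [-1.79960913e+02 -9.74647270e-02 -7.02501514e-02] [-0.1834909   0.57783083  0.25992687]
```

View pics/s5.png

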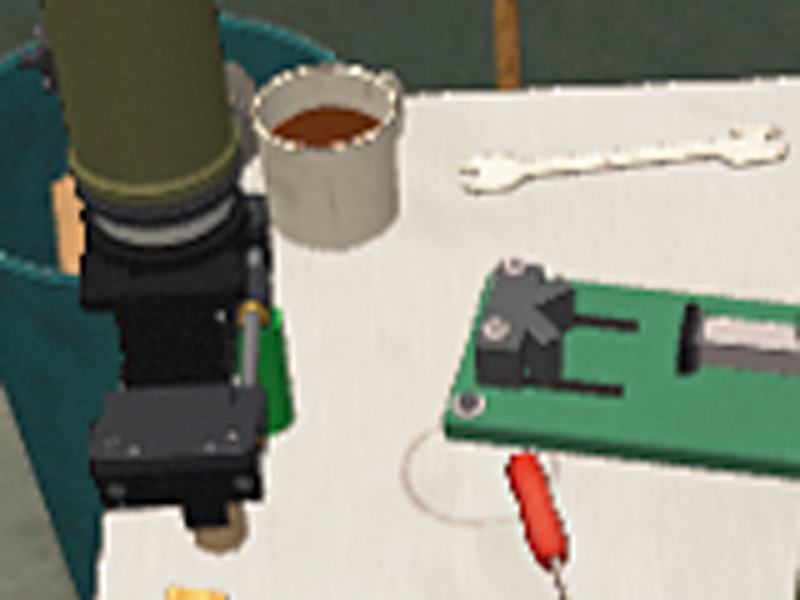

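>>> {"op": "carry_out", "data": {"translation": [[0,0,0.3],[0,0,0.3],[0,0,0.3],[0,0,0.3],[0,0,0.3]], "turn": [0,0,0,0,0], "gripper": [0.6,0.2,0.2,0.2,0.2], "squeeze": 15}}

```text
time_s: 4.0
tool_pos: [0.46, 0.248, 0.0467]
tool_rot: [180.0, -0.0, -0.1]
force: [0.9, -0.5, 1.2]
grip_width: 0.0276
```

```bash
python3 -c "
from h import *
o=telemetry.get_obs();print(o['qpos'],o['tool_pos'],o['tool_rot'],o['force'],o['wrist_torque'],o['grip_width'])
"
```

```text
[ 14.18377972  20.52184729 -51.68389093 111.14033324  19.10099643
  57.27035133 -46.31725945] [0.46000304 0.24800322 0.04668655] [ 1.79998121e+02 -2.04647601e-02 -5.65870059e-02] [ 0.91822781 -0.4754937   1.16963634] [-0.06054441 -0.12539512  0.04841258] 0.027591366696531828
```

>>> {"op": "carry_out", "data": {"translation": [[0,0,-3],[0,0,-7],[1,2,-10],[3,6,-10],[5,10.8,-10]], "turn": [0,0,0,0,0], "gripper": [0.2,0.2,0.2,0.2,0.2]}}

```text
time_s: 4.62
tool_pos: [0.5102, 0.1396, 0.147]
tool_rot: [180.0, -0.1, 0.1]
force: [1.2, 0.8, -1.3]
grip_width: 0.0283
```

>>> {"op": "carry_out", "data": {"translation": [[2,4.5,0],[4,8.5,0],[5.2,10.8,0],[5.2,10.8,0],[5.2,10.8,2]], "turn": [0,0,0,0,0], "gripper": [0.2,0.2,0.2,0.2,0.2]}}

```text
time_s: 5.25
tool_pos: [0.5623, 0.0342, 0.1271]
tool_rot: [-179.9, -0.2, 0.1]
force: [-0.2, 1.6, -1.0]
grip_width: 0.0277
```

```bash
python3 -c "
from h import *
snap('scene','s6',(190,100,420,240),3.4);snap('top','t6',(190,100,440,240),3)
o=telemetry.get_obs();print(o['qpos'],o['tool_pos'],o['tool_rot'],o['force'],o['wrist_torque'],o['grip_width'])
"
```

```text
[ 34.39874156  17.98172483 -47.09876265 102.09041854  14.19534782
  66.38844036 -16.97828565] [0.5589769  0.03374325 0.12371025] [-1.79969363e+02  2.83063696e-01  1.37120325e-01] [-0.80333125  0.60674436 -1.66530674] [-0.03467186 -0.08212961 -0.00587869] 0.02812902961018767
```

View pics/s6.png

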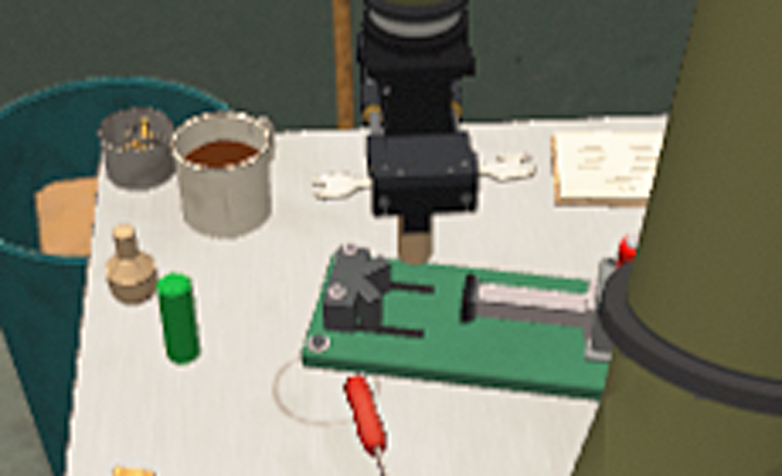

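View pics/t6.png

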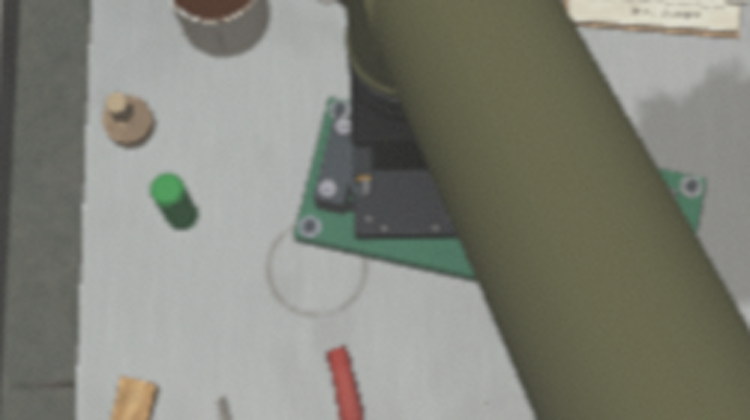

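>>> {"op": "carry_out", "data": {"translation": [[0.1,0,2],[0.1,0,4],[0.1,0,5.5],[0.1,0,5.9],[0.1,0,5.9]], "turn": [0,0,0,0,0], "gripper": [0.2,0.2,0.2,0.2,0.2]}}

```text
time_s: 5.98
tool_pos: [0.5626, 0.0319, 0.0673]
tool_rot: [-180.0, 0.0, -0.1]
force: [-0.1, -0.2, -0.3]
grip_width: 0.028
```

>>> {"op": "carry_out", "data": {"translation": [[0,0,0.1],[0,0,0.2],[0,0,0.2]], "turn": [0,0,0], "gripper": [0.2,0.2,0.2]}}

```text
time_s: 6.35
tool_pos: [0.5628, 0.0318, 0.0658]
tool_rot: [180.0, -0.0, -0.1]
force: [-0.3, -0.7, -1.1]
grip_width: 0.028
```

```bash
python3 -c "
from h import *
snap('scene','s7',(260,140,420,240),5)
o=telemetry.get_obs();print(o['tool_pos'],o['tool_rot'],o['force'],o['wrist_torque'],o['grip_width'])
"
```

```text
[0.56273858 0.03174223 0.0657514 ] [ 1.79984175e+02 -2.20390537e-02 -6.57572743e-02] [ 0.53245285 -0.16798009 -0.21076812] [-0.0485999  -0.12235811 -0.01603435] 0.027495505667679093
```

View pics/s7.png

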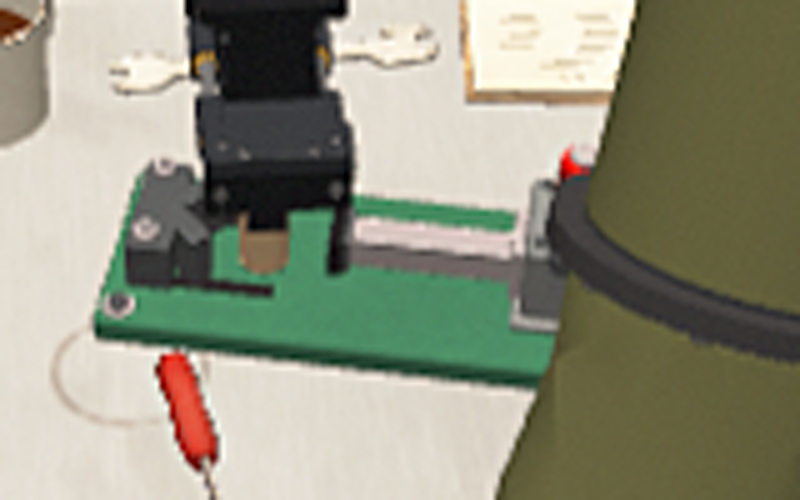

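>>> {"op": "carry_out", "data": {"translation": [[0,0,0.1],[0,0,0.15],[0,0,0.15]], "turn": [0,0,0], "gripper": [0.2,0.2,0.2]}}

```text
time_s: 6.78
tool_pos: [0.5628, 0.0318, 0.0647]
tool_rot: [180.0, -0.0, -0.1]
force: [-1.9, -0.7, 5.2]
grip_width: 0.0276
```

```bash
python3 -c "
from h import *
o=telemetry.get_obs();print(o['tool_pos'],o['tool_rot'],o['force'],o['wrist_torque'],o['grip_width'])
"
```

```text
[0.56284701 0.03183877 0.06465644] [ 1.79975422e+02 -1.95816251e-02 -5.82951924e-02] [-1.88830996 -0.74840149  5.21138065] [-0.10980085  0.37516877 -0.03465302] 0.027629669777235025
```

>>> {"op": "carry_out", "data": {"translation": [[0,0,-0.05],[0,0,-0.05],[0,0,-0.05],[0,0,-1],[0,0,-4]], "turn": [0,0,0,0,0], "gripper": [0.6,0.6,0.6,0.6,0.6]}}

```text
time_s: 7.4
tool_pos: [0.5614, 0.0317, 0.1035]
tool_rot: [-180.0, 0.2, -0.0]
force: [0.3, 0.3, 0.0]
grip_width: 0.0518
```

>>> {"op": "carry_out", "data": {"translation": [[0,0,-4],[0,0,-8],[0,0,-10],[-1,2,-12],[-3,6,-12]], "turn": [0,0,0,0,0], "gripper": [0.6,0.6,0.6,0.6,0.6]}}

```text
time_s: 8.02
tool_pos: [0.5334, -0.0265, 0.2254]
tool_rot: [-179.9, -0.2, 0.2]
force: [0.7, -1.6, -0.5]
grip_width: 0.0523
```

```bash
python3 -c "
from h import *
snap('scene','s8',(260,100,420,240),5);snap('top','t8',(280,110,440,220),5)
o=telemetry.get_obs();print(o['tool_pos'],o['tool_rot'],o['force'],o['grip_width'])
"
```

```text
[ 0.53089235 -0.03375754  0.22356585] [ 1.79778221e+02  1.14524234e-01 -4.76732121e-01] [0.15265051 0.15938389 0.13860761] 0.05170883623784863
```

View pics/s8.png

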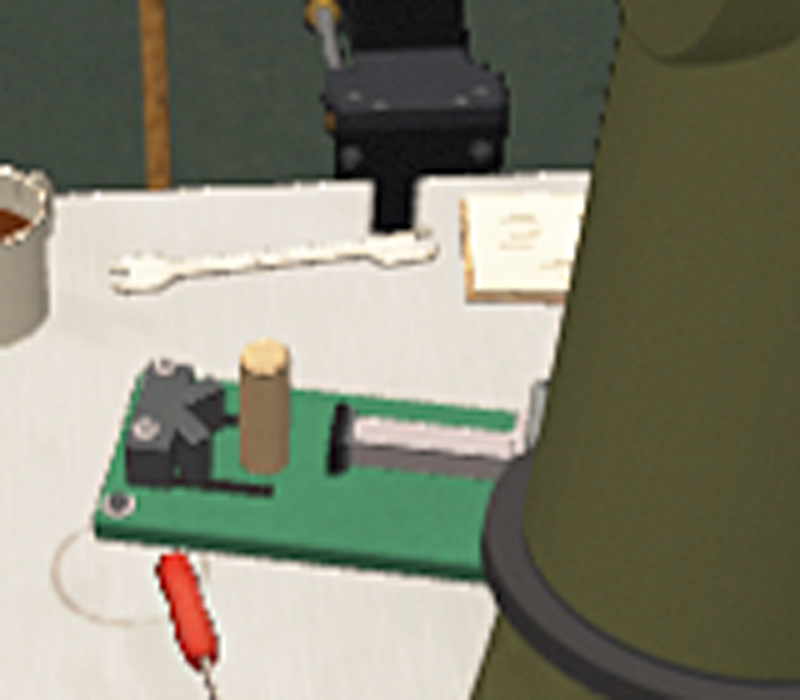

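View pics/t8.png

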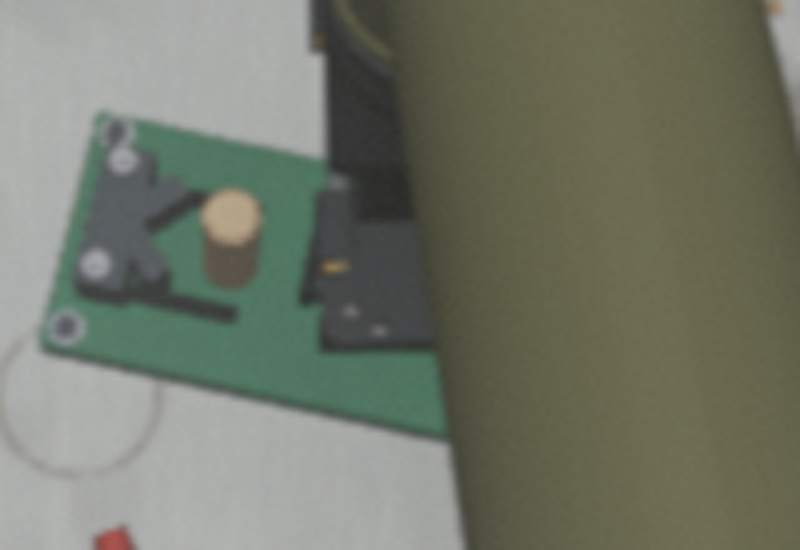

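```bash
python3 - <<'E'
from h import *
ctr=np.array([.543,-.0453]);ex=np.array([.9704,-.2414]);ey=np.array([.2414,.9704])
j=lambda p:((p[:2]-ctr)@ex*1000,(p[:2]-ctr)@ey*1000)
p=onz("top",326,152.6,.096);print("core",p,j(p))
p=onz("scene",375.4,181.0,.124);print("sleeve scene mid",p,j(p))
p=onz("top",396.8,180.7,.153);print("sleeve top",p,j(p))
# V block geometry from t8: V apex px approx and tips, z=.05
for n,u,v in(("apex",148,222),("tip1",183,182),("tip2",165,275),("padtop",330,228)):
    p=onz("top",u/5+280-.4,v/5+110-.4,.05);print(n,j(p))
E
python3 - <<'E'
import cv2
im=cv2.imread("pics/raw_t8.png")[125:180,290:350]
cv2.imwrite("pics/v8.png",cv2.resize(im,None,fx=10,fy=10,interpolation=cv2.INTER_CUBIC))
E
```

```text
core [0.56123255 0.03142635 0.096     ] (np.float64(-0.8288797432883683), np.float64(78.8565887336395))
sleeve scene mid [ 0.47255924 -0.1179286   0.124     ] (np.float64(-50.82317066346834), np.float64(-87.48319332996964))
sleeve top [ 0.47487291 -0.12065807  0.153     ] (np.float64(-47.91909440318627), np.float64(-89.57335044118197))
apex (np.float64(1.6723328247895706), np.float64(121.50372450049515))
tip1 (np.float64(25.712352826790493), np.float64(109.43757617707142))
tip2 (np.float64(-22.935726740867736), np.float64(107.12164514854761))
padtop (np.float64(18.65559100428812), np.float64(33.60955104733305))
```

View pics/v8.png

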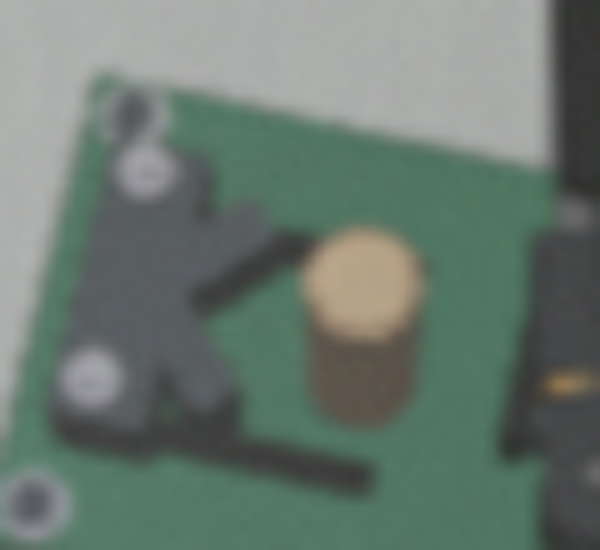

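>>> {"op": "carry_out", "data": {"translation": [[-3,5,0],[-5.84,9.17,0],[-5.84,9.17,0],[-5.84,9.17,2],[-5.84,9.17,4]], "turn": [0,0,0,0,0], "gripper": [0.6,0.6,0.6,0.6,0.6]}}

```text
time_s: 8.75
tool_pos: [0.4746, -0.1185, 0.1835]
tool_rot: [-180.0, -0.0, 0.0]
force: [-0.0, -0.1, -0.7]
grip_width: 0.0521
```

>>> {"op": "carry_out", "data": {"translation": [[0,0,0],[0,0,0]], "turn": [0,0], "gripper": [0.6,0.6]}}

```text
time_s: 9.0
tool_pos: [0.4747, -0.119, 0.1845]
tool_rot: [-180.0, -0.0, 0.0]
force: [0.3, -0.6, -0.5]
grip_width: 0.052
```

```bash
python3 -c "
from h import *
snap('scene','s9',(280,80,440,200),5);snap('top','t9',(330,110,490,230),5)
o=telemetry.get_obs();print(o['qpos'],o['tool_pos'],o['tool_rot'],o['force'],o['grip_width'])
"
```

```text
[ 53.22882395   2.50026405 -42.79660586 107.637359     1.81040312
  70.45892701   9.84034974] [ 0.47483759 -0.11941877  0.18488242] [ 1.79978358e+02 -7.48592133e-02 -1.56349486e-02] [-0.19589679  0.03746521 -0.51291548] 0.052338157095566315
```

View pics/s9.png

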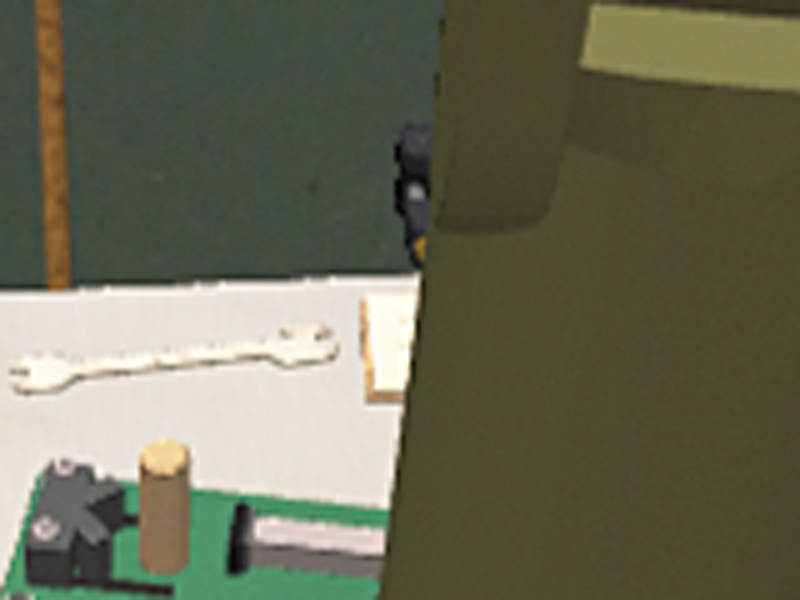

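View pics/t9.png

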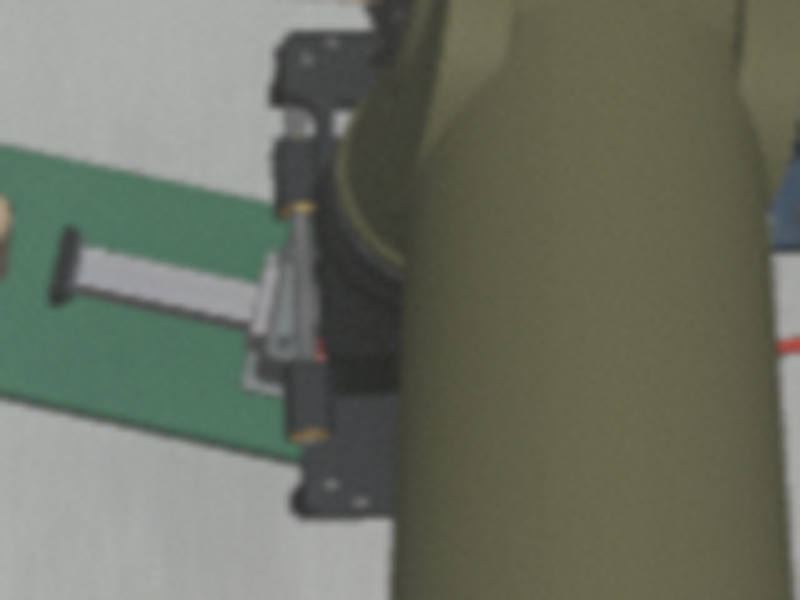

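>>> {"op": "carry_out", "data": {"translation": [[-0.1,0,1.5],[-0.1,0,3],[-0.1,0,4.5],[-0.1,0,6],[-0.1,0,7]], "turn": [0,0,0,0,0], "gripper": [0.6,0.6,0.6,0.6,0.6]}}

```text
time_s: 9.72
tool_pos: [0.4726, -0.1196, 0.1127]
tool_rot: [-180.0, 0.1, -0.0]
force: [-0.8, 0.3, -0.4]
grip_width: 0.0521
```

>>> {"op": "carry_out", "data": {"translation": [[0,0,0],[0,0,0],[0,0,0],[0,0,0],[0,0,0]], "turn": [0,0,0,0,0], "gripper": [0.6,0.2,0.2,0.2,0.2], "squeeze": 45}}

```text
time_s: 10.35
tool_pos: [0.4756, -0.1199, 0.1147]
tool_rot: [180.0, -0.4, -0.0]
force: [7.4, 0.1, -4.6]
grip_width: 0.0239
```

```bash
python3 -c "
from h import *
o=telemetry.get_obs();print(o['tool_pos'],o['tool_rot'],o['force'],o['wrist_torque'],o['grip_width'])
"
```

```text
[ 0.47563219 -0.11989327  0.11465338] [ 1.79961616e+02 -3.51198901e-01 -4.56104996e-02] [ 7.35303705  0.08162994 -4.58484299] [-0.13840303 -1.4752035   0.02942878] 0.02387627862506008
```

```bash
cat > w.py <<'E'
import sys,numpy as np
ex=np.array([.9704,-.2414]);ey=np.array([.2414,.9704])
def pos(C,r,th): return np.array(C)+r*(-np.sin(th)*ex-np.cos(th)*ey)
def ang(C,p):
    d=np.array(p)-C;return np.arctan2(-(d@ex),-(d@ey))%(2*np.pi), np.hypot(*d)
def rows(C,r,cmd,ths):
    for th in ths:
        d=(pos(C,r,th)-cmd)*100;print("th %.3f  [%.2f, %.2f, 0]"%(th,d[0],-d[1]))
    return pos(C,r,ths[-1])
E
python3 - <<'E'
from w import *
C=[.5195,-.1425]
print(ang(C,[.4756,-.1199]))
print(rows(C,.05,np.array([.4727,-.1193]),[1.87,1.95,2.1,2.3,2.5]))
E
```

```text
(np.float64(1.802404291077685), np.float64(0.04937580379092571))
th 1.870  [0.40, -0.26, 0]
th 1.950  [0.62, -0.60, 0]
th 2.100  [1.10, -1.17, 0]
th 2.300  [1.87, -1.81, 0]
th 2.500  [2.74, -2.29, 0]
[ 0.50013194 -0.09640495]
```

>>> {"op": "carry_out", "data": {"translation": [[0.4,-0.26,0],[0.62,-0.6,0],[1.1,-1.17,0],[1.87,-1.81,0],[2.74,-2.29,0]], "turn": [0,0,0,0,0], "gripper": [0.2,0.2,0.2,0.2,0.2]}}

```text
time_s: 10.98
tool_pos: [0.498, -0.0971, 0.1145]
tool_rot: [179.9, 0.4, -0.1]
force: [-8.7, 1.1, 9.6]
grip_width: 0.0241
```

```bash
python3 - <<'E'
from h import *; from w import *
o=telemetry.get_obs();print(o['time_s'],o['tool_pos'],o['tool_rot'],o['force'],o['wrist_torque'],o['grip_width'])
C=[.5195,-.1425];print(ang(C,o['tool_pos'][:2]))
print(rows(C,.05,np.array([.5001,-.0964]),[2.7,2.9,3.1,3.3,3.5]))
E
```

```text
10.975 [ 0.49801531 -0.09710711  0.1144862 ] [ 1.79933791e+02  3.72213140e-01 -1.07161604e-01] [-8.71784712  1.05946942  9.63305537] [-0.1731269   1.66715406 -0.0535736 ] 0.024104472566882137
(np.float64(2.4557136053382598), np.float64(0.05022057438880101))
th 2.700  [0.96, -0.29, 0]
th 2.900  [1.95, -0.39, 0]
th 3.100  [2.94, -0.29, 0]
th 3.300  [3.90, 0.01, 0]
th 3.500  [4.77, 0.49, 0]
[ 0.54782303 -0.10129708]
```

>>> {"op": "carry_out", "data": {"translation": [[0.96,-0.29,-0.1],[1.95,-0.39,-0.1],[2.94,-0.29,-0.1],[3.9,0.01,-0.1],[4.77,0.49,-0.1]], "turn": [0,0,0,0,0], "gripper": [0.2,0.2,0.2,0.2,0.2]}}

```text
time_s: 11.6
tool_pos: [0.5463, -0.0985, 0.1146]
tool_rot: [-179.8, 0.3, 0.1]
force: [-6.0, 5.0, 3.6]
grip_width: 0.0237
```

```bash
python3 - <<'E'
from h import *; from w import *
o=telemetry.get_obs();print(o['time_s'],o['tool_pos'],o['tool_rot'],o['force'],o['wrist_torque'],o['grip_width'])
C=[.5195,-.1425];print(ang(C,o['tool_pos'][:2]))
print(rows(C,.05,np.array([.5478,-.1013]),[3.7,3.9,4.1,4.2,4.3]))
E
```

```text
11.6 [ 0.54627138 -0.09848668  0.11460995] [-1.79781395e+02  3.25170803e-01  5.56553681e-02] [-5.95862839  5.00415672  3.64249847] [ 1.05642559e+00  1.09688071e+00 -2.37424440e-04] 0.02374903549580263
(np.float64(3.4442463575571267), np.float64(0.05151581390389233))
th 3.700  [0.76, 0.64, 0]
th 3.900  [1.38, 1.43, 0]
th 4.100  [1.83, 2.32, 0]
th 4.200  [1.99, 2.79, 0]
th 4.300  [2.10, 3.28, 0]
[ 0.56879002 -0.13411135]
```

```bash
python3 - <<'E'
from w import *
from scipy.optimize import least_squares
P=np.array([[.4756,-.1199],[.4980,-.0971],[.5463,-.0985]])
f=least_squares(lambda c:np.hypot(*(P-c).T)-.05,[.5195,-.1425]);print(f.x,f.fun)
C=[.520,-.142]
print(rows(C,.05,np.array([.5478,-.1013]),[3.7,3.9,4.1,4.2,4.3]))
E
```

```text
[ 0.52075102 -0.14153544] [ 6.70243129e-05 -7.88862782e-05  4.79768708e-05]
th 3.700  [0.81, 0.59, 0]
th 3.900  [1.43, 1.38, 0]
th 4.100  [1.88, 2.27, 0]
th 4.200  [2.04, 2.74, 0]
th 4.300  [2.15, 3.23, 0]
[ 0.56929002 -0.13361135]
```

>>> {"op": "carry_out", "data": {"translation": [[0.89,0.54,0],[1.51,1.33,0],[1.96,2.22,0],[2.12,2.69,0],[2.23,3.18,0]], "turn": [0,0,0,0,0], "gripper": [0.2,0.2,0.2,0.2,0.2]}}

```text
time_s: 12.22
tool_pos: [0.5694, -0.1294, 0.1146]
tool_rot: [-179.7, 0.2, 0.1]
force: [-3.2, 7.3, 1.4]
grip_width: 0.024
```

```bash
python3 - <<'E'
from h import *; from w import *
snap('scene','s10',(260,120,420,220),5);snap('top','t10',(280,110,440,220),5)
o=telemetry.get_obs();print(o['time_s'],o['tool_pos'],o['tool_rot'],o['force'],o['wrist_torque'],o['grip_width'])
C=[.5208,-.1415];print(ang(C,o['tool_pos'][:2]))
print(rows(C,.05,np.array([.5701,-.1331]),[4.4,4.45,4.5,4.55,4.6]))
E
```

```text
12.325 [ 0.56971232 -0.13042839  0.11469736] [-1.79757117e+02  1.50042747e-01  3.56072876e-02] [-2.35069965  5.59474113  0.95190348] [0.93255928 0.28744215 0.03539237] 0.024111377321863883
(np.float64(4.245969467033295), np.float64(0.05014973232384521))
th 4.400  [0.06, 0.50, 0]
th 4.450  [0.07, 0.75, 0]
th 4.500  [0.07, 1.00, 0]
th 4.550  [0.05, 1.25, 0]
th 4.600  [0.03, 1.50, 0]
[ 0.57036757 -0.14805221]
```

View pics/s10.png

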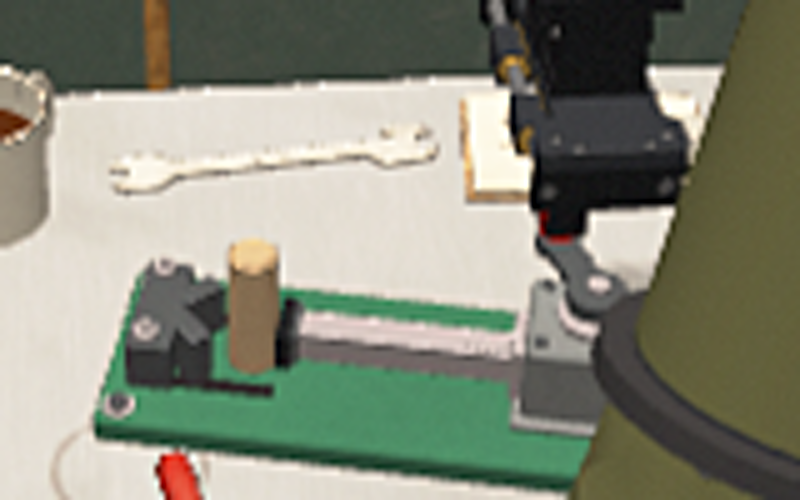

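View pics/t10.png

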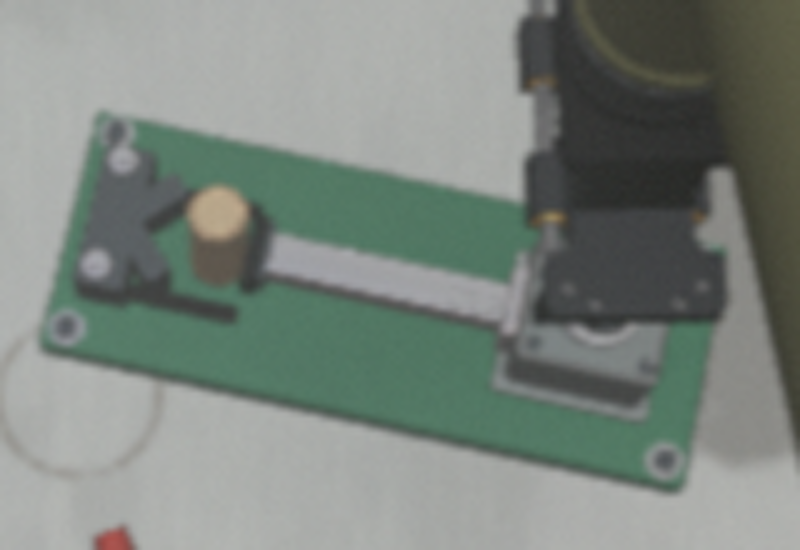

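```bash
python3 - <<'E'
from w import *
C=[.5208,-.1415]
print(rows(C,.05,np.array([.5701,-.1331]),[4.4,4.5,4.6,4.7,4.8]))
E
```

```text
th 4.400  [0.06, 0.50, 0]
th 4.500  [0.07, 1.00, 0]
th 4.600  [0.03, 1.50, 0]
th 4.700  [-0.06, 1.99, 0]
th 4.800  [-0.20, 2.47, 0]
[ 0.56807779 -0.15776916]
```

>>> {"op": "carry_out", "data": {"translation": [[0.06,0.5,0],[0.07,1,0],[0.03,1.5,0],[-0.06,1.99,0],[-0.2,2.47,0]], "turn": [0,0,0,0,0], "gripper": [0.2,0.2,0.2,0.2,0.2]}}

```text
time_s: 12.95
tool_pos: [0.5694, -0.1536, 0.1148]
tool_rot: [-179.7, -0.1, 0.1]
force: [3.6, 7.1, -2.6]
grip_width: 0.0242
```

```bash
cat > st.py <<'E'
from h import *; from w import *
C=np.array([.5208,-.1415])
def st():
    o=telemetry.get_obs();th,r=ang(C,o['tool_pos'][:2]);t=-np.cos(th)*ex+np.sin(th)*ey;n=-np.sin(th)*ex-np.cos(th)*ey
    F=o['force'][:2];print("t%.2f th %.4f r %.4f z %.4f Ft %.2f Fr %.2f Fz %.1f w %.4f"%(o['time_s'],th,r,o['tool_pos'][2],F@t,F@n,o['force'][2],o['grip_width']),o['tool_pos'][:2])
E
python3 - <<'E'
from st import *
st()
print(rows(C,.05,np.array([.5681,-.1578]),[4.85,4.9,4.95,5.0,5.05]))
E
```

```text
t12.95 th 4.7125 r 0.0501 z 0.1148 Ft -7.77 Fr 1.74 Fz -2.6 w 0.0242 [ 0.56940274 -0.15359856]
th 4.850  [-0.09, 0.23, 0]
th 4.900  [-0.19, 0.46, 0]
th 4.950  [-0.30, 0.69, 0]
th 5.000  [-0.42, 0.90, 0]
th 5.050  [-0.55, 1.12, 0]
[ 0.56258299 -0.1689601 ]
```

>>> {"op": "carry_out", "data": {"translation": [[-0.09,0.23,0],[-0.19,0.46,0],[-0.3,0.69,0],[-0.42,0.9,0],[-0.55,1.12,0]], "turn": [0,0,0,0,0], "gripper": [0.2,0.2,0.2,0.2,0.2]}}

```text
time_s: 13.58
tool_pos: [0.5647, -0.1655, 0.1147]
tool_rot: [-179.7, -0.2, 0.1]
force: [5.3, 5.5, -4.3]
grip_width: 0.0239
```

```bash
python3 - <<'E'
from st import *
st()
print(rows(C,.05,np.array([.5626,-.1690]),[5.09,5.13,5.17,5.21,5.25]))
snap('top','t11',(280,110,440,220),5)
E
```

```text
t13.57 th 4.9691 r 0.0500 z 0.1147 Ft -7.39 Fr 1.97 Fz -4.3 w 0.0239 [ 0.56468589 -0.16550403]
th 5.090  [-0.11, 0.16, 0]
th 5.130  [-0.23, 0.32, 0]
th 5.170  [-0.36, 0.48, 0]
th 5.210  [-0.49, 0.63, 0]
th 5.250  [-0.63, 0.77, 0]
[ 0.55629463 -0.17671373]
```

View pics/t11.png

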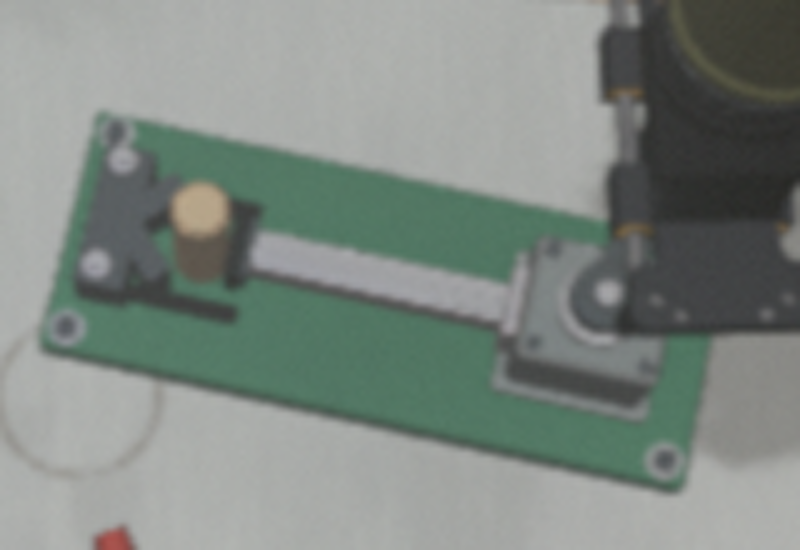

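```bash
python3 - <<'E'
from st import *
c=rows(C,.05,np.array([.5626,-.1690]),[5.08,5.11,5.14,5.17,5.2]);print(c)
c=rows(C,.05,c.round(4),[5.23,5.26,5.29,5.32,5.35]);print(c)
c=rows(C,.05,c.round(4),[5.37,5.4,5.43,5.46,5.48]);print(c)
E
```

```text
th 5.080  [-0.09, 0.12, 0]
th 5.110  [-0.17, 0.24, 0]
th 5.140  [-0.27, 0.36, 0]
th 5.170  [-0.36, 0.48, 0]
th 5.200  [-0.46, 0.59, 0]
[ 0.55801022 -0.17489573]
th 5.230  [-0.10, 0.11, 0]
th 5.260  [-0.21, 0.22, 0]
th 5.290  [-0.31, 0.32, 0]
th 5.320  [-0.43, 0.42, 0]
th 5.350  [-0.54, 0.52, 0]
[ 0.5526018  -0.18008135]
th 5.370  [-0.08, 0.06, 0]
th 5.400  [-0.20, 0.15, 0]
th 5.430  [-0.32, 0.24, 0]
th 5.460  [-0.44, 0.32, 0]
th 5.480  [-0.53, 0.38, 0]
[ 0.54733199 -0.1838784 ]
```

>>> {"op": "carry_out", "data": {"translation": [[-0.09,0.12,0],[-0.17,0.24,0],[-0.27,0.36,0],[-0.36,0.48,0],[-0.46,0.59,0]], "turn": [0,0,0,0,0], "gripper": [0.2,0.2,0.2,0.2,0.2]}}

```text
time_s: 14.25
tool_pos: [0.5604, -0.1721, 0.1147]
tool_rot: [-179.8, -0.2, 0.1]
force: [6.0, 4.4, -5.9]
grip_width: 0.0234
```

```bash
python3 -c "
from st import *
st()"
```

```text
t14.25 th 5.1257 r 0.0500 z 0.1147 Ft -7.19 Fr 2.08 Fz -5.9 w 0.0234 [ 0.56041081 -0.17205904]
```

>>> {"op": "carry_out", "data": {"translation": [[-0.1,0.11,0],[-0.21,0.22,0],[-0.31,0.32,0],[-0.43,0.42,0],[-0.54,0.52,0]], "turn": [0,0,0,0,0], "gripper": [0.2,0.2,0.2,0.2,0.2]}}

```text
time_s: 14.88
tool_pos: [0.5551, -0.1779, 0.1148]
tool_rot: [-179.8, -0.2, 0.1]
force: [7.1, 3.3, -5.4]
grip_width: 0.0237
```

```bash
python3 -c "
from st import *
st()"
```

```text
t14.88 th 5.2826 r 0.0500 z 0.1148 Ft -7.45 Fr 2.46 Fz -5.4 w 0.0237 [ 0.55513601 -0.17786327]
```

>>> {"op": "carry_out", "data": {"translation": [[-0.08,0.06,0],[-0.2,0.15,0],[-0.32,0.24,0]], "turn": [0,0,0], "gripper": [0.2,0.2,0.2]}}

```text
time_s: 15.25
tool_pos: [0.552, -0.1806, 0.1148]
tool_rot: [-179.8, -0.3, 0.0]
force: [7.6, 3.4, -6.7]
grip_width: 0.024
```

```bash
python3 -c "
from st import *
st()
c=rows(C,.05,np.array([.5526-.0032,-.18008-.0024]),[5.45,5.47,5.49]);print(c)
snap('top','t12',(280,110,440,220),5);snap('scene','s12',(260,120,420,220),5)
"
```

```text
t15.25 th 5.3662 r 0.0500 z 0.1148 Ft -8.08 Fr 2.04 Fz -6.7 w 0.0240 [ 0.55198424 -0.18060337]
th 5.450  [-0.08, 0.06, 0]
th 5.470  [-0.16, 0.11, 0]
th 5.490  [-0.25, 0.17, 0]
[ 0.54690689 -0.1841416 ]
```

View pics/t12.png

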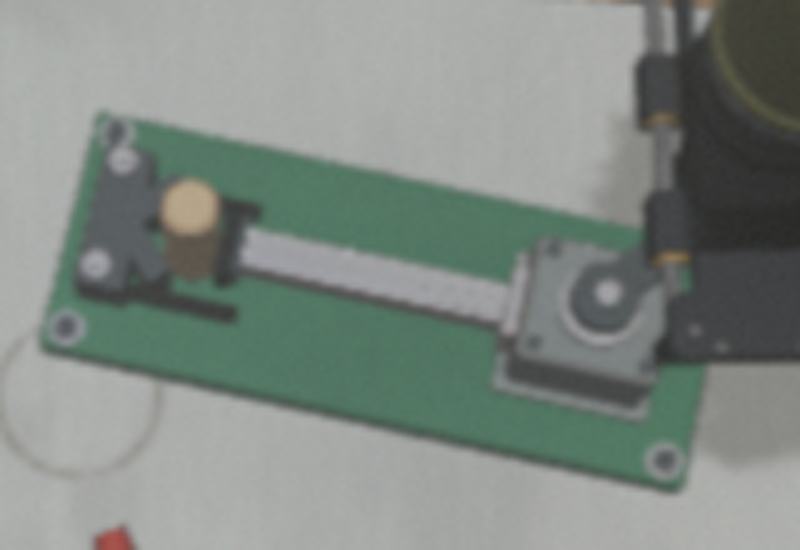

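View pics/s12.png

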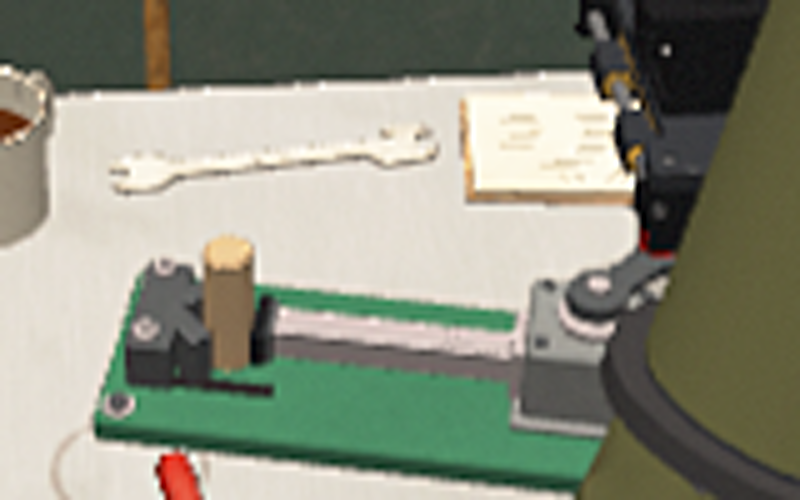

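>>> {"op": "carry_out", "data": {"translation": [[-0.08,0.06,0],[-0.16,0.11,0]], "turn": [0,0], "gripper": [0.2,0.2]}}

```text
time_s: 15.6
tool_pos: [0.5504, -0.1818, 0.1148]
tool_rot: [-179.8, -0.3, 0.0]
force: [7.7, 2.3, -6.1]
grip_width: 0.0245
```

```bash
python3 -c "
from st import *
st()
c=rows(C,.05,np.array([.5478,-.1836]),[5.49,5.51,5.53]);print(c)
"
```

```text
t15.60 th 5.4067 r 0.0500 z 0.1148 Ft -7.56 Fr 2.73 Fz -6.1 w 0.0245 [ 0.55036987 -0.18182576]
th 5.490  [-0.09, 0.05, 0]
th 5.510  [-0.18, 0.11, 0]
th 5.530  [-0.26, 0.16, 0]
[ 0.54518079 -0.18515149]
```

>>> {"op": "carry_out", "data": {"translation": [[-0.09,0.05,0],[-0.18,0.11,0]], "turn": [0,0], "gripper": [0.2,0.2]}}

```text
time_s: 15.85
tool_pos: [0.5486, -0.1831, 0.1148]
tool_rot: [-179.9, -0.3, 0.0]
force: [7.9, 2.1, -6.2]
grip_width: 0.024
```

```bash
python3 -c "
from st import *
st()
c=rows(C,.05,np.array([.546,-.1847]),[5.53,5.55,5.57]);print(c)
"
```

```text
t15.85 th 5.4505 r 0.0500 z 0.1148 Ft -7.72 Fr 2.64 Fz -6.2 w 0.0240 [ 0.54858024 -0.18309343]
th 5.530  [-0.08, 0.05, 0]
th 5.550  [-0.17, 0.09, 0]
th 5.570  [-0.26, 0.14, 0]
[ 0.5434157  -0.18609154]
```

>>> {"op": "carry_out", "data": {"translation": [[-0.08,0.05,0],[-0.17,0.09,0]], "turn": [0,0], "gripper": [0.2,0.2]}}

```text
time_s: 16.1
tool_pos: [0.5469, -0.1842, 0.1148]
tool_rot: [-179.9, -0.3, 0.0]
force: [8.8, 1.2, -6.5]
grip_width: 0.0245
```

```bash
python3 -c "
from st import *
st()
c=rows(C,.05,np.array([.5443,-.1856]),[5.57,5.59,5.61]);print(c)
"
```

```text
t16.10 th 5.4903 r 0.0500 z 0.1148 Ft -8.12 Fr 3.61 Fz -6.5 w 0.0245 [ 0.54690452 -0.18416673]
th 5.570  [-0.09, 0.05, 0]
th 5.590  [-0.18, 0.09, 0]
th 5.610  [-0.27, 0.14, 0]
[ 0.54161442 -0.18696026]
```

>>> {"op": "carry_out", "data": {"translation": [[-0.09,0.05,0],[-0.18,0.09,0]], "turn": [0,0], "gripper": [0.2,0.2]}}

```text
time_s: 16.35
tool_pos: [0.5451, -0.1852, 0.1148]
tool_rot: [-179.9, -0.3, 0.0]
force: [7.4, 1.6, -6.3]
grip_width: 0.0238
```

```bash
python3 -c "
from st import *
st()
c=rows(C,.05,np.array([.5425,-.1865]),[5.61,5.63,5.65]);print(c)
"
```

```text
t16.35 th 5.5330 r 0.0500 z 0.1148 Ft -7.19 Fr 2.19 Fz -6.3 w 0.0238 [ 0.54505039 -0.18522491]
th 5.610  [-0.09, 0.05, 0]
th 5.630  [-0.18, 0.09, 0]
th 5.650  [-0.27, 0.13, 0]
[ 0.53977985 -0.18775625]
```

>>> {"op": "carry_out", "data": {"translation": [[-0.09,0.05,0],[-0.18,0.09,0]], "turn": [0,0], "gripper": [0.2,0.2]}}

```text
time_s: 16.6
tool_pos: [0.5432, -0.1862, 0.1147]
tool_rot: [-179.9, -0.3, 0.0]
force: [7.8, 1.8, -6.6]
grip_width: 0.0236
```

```bash
python3 -c "
from st import *
st()
c=rows(C,.05,np.array([.5407,-.1874]),[5.65,5.67,5.69]);print(c)
snap('top','t13',(280,110,360,170),10)
"
```

```text
t16.60 th 5.5741 r 0.0500 z 0.1147 Ft -7.82 Fr 1.87 Fz -6.6 w 0.0236 [ 0.54322985 -0.1861812 ]
th 5.650  [-0.09, 0.04, 0]
th 5.670  [-0.18, 0.07, 0]
th 5.690  [-0.28, 0.11, 0]
[ 0.53791491 -0.18847824]
```

View pics/t13.png

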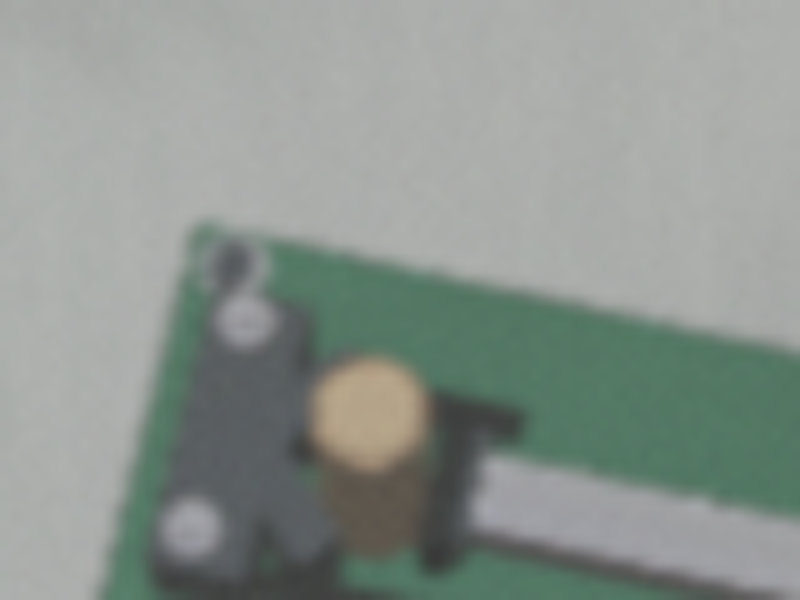

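>>> {"op": "carry_out", "data": {"translation": [[-0.09,0.04,0],[-0.18,0.07,0]], "turn": [0,0], "gripper": [0.2,0.2]}}

```text
time_s: 16.9
tool_pos: [0.5415, -0.187, 0.1148]
tool_rot: [-179.9, -0.3, 0.0]
force: [7.6, 1.1, -6.2]
grip_width: 0.0238
```

```bash
python3 -c "
from st import *
st()
c=rows(C,.05,np.array([.5389,-.1881]),[5.69,5.71,5.73]);print(c)
"
```

```text
t16.90 th 5.6133 r 0.0500 z 0.1148 Ft -7.34 Fr 2.17 Fz -6.2 w 0.0238 [ 0.54147111 -0.18704721]
th 5.690  [-0.10, 0.04, 0]
th 5.710  [-0.19, 0.07, 0]
th 5.730  [-0.29, 0.10, 0]
[ 0.53602259 -0.18912508]
```

>>> {"op": "carry_out", "data": {"translation": [[-0.1,0.04,0],[-0.19,0.07,0]], "turn": [0,0], "gripper": [0.2,0.2]}}

```text
time_s: 17.15
tool_pos: [0.5395, -0.1879, 0.1148]
tool_rot: [-179.9, -0.3, 0.0]
force: [7.6, 1.8, -7.0]
grip_width: 0.0238
```

```bash
python3 -c "
from st import *
st()
c=rows(C,.05,np.array([.537,-.1888]),[5.73,5.75,5.77]);print(c)
"
```

```text
t17.15 th 5.6552 r 0.0500 z 0.1148 Ft -7.77 Fr 1.15 Fz -7.0 w 0.0238 [ 0.53954412 -0.18786723]
th 5.730  [-0.10, 0.03, 0]
th 5.750  [-0.19, 0.06, 0]
th 5.770  [-0.29, 0.09, 0]
[ 0.53410592 -0.18969572]
```

>>> {"op": "carry_out", "data": {"translation": [[-0.1,0.03,0],[-0.19,0.06,0]], "turn": [0,0], "gripper": [0.2,0.2]}}

```text
time_s: 17.4
tool_pos: [0.5376, -0.1886, 0.1148]
tool_rot: [-179.9, -0.3, 0.0]
force: [8.1, 1.4, -7.1]
grip_width: 0.0239
```

```bash
python3 -c "
from st import *
st()
c=rows(C,.05,np.array([.5351,-.1894]),[5.77,5.79,5.81]);print(c)
"
```

```text
t17.40 th 5.6958 r 0.0500 z 0.1148 Ft -8.10 Fr 1.43 Fz -7.1 w 0.0239 [ 0.53764114 -0.18857888]
th 5.770  [-0.10, 0.03, 0]
th 5.790  [-0.20, 0.06, 0]
th 5.810  [-0.29, 0.08, 0]
[ 0.53216796 -0.19018927]
```

>>> {"op": "carry_out", "data": {"translation": [[-0.1,0.03,0],[-0.2,0.06,0]], "turn": [0,0], "gripper": [0.2,0.2]}}

```text
time_s: 17.65
tool_pos: [0.5358, -0.1892, 0.1148]
tool_rot: [-179.9, -0.3, 0.0]
force: [7.3, 1.2, -7.5]
grip_width: 0.0238
```

```bash
python3 -c "
from st import *
st()
c=rows(C,.05,np.array([.5331,-.19]),[5.81,5.83,5.85]);print(c)
snap('top','t14',(280,110,360,170),10)
"
```

```text
t17.65 th 5.7346 r 0.0500 z 0.1148 Ft -7.36 Fr 1.03 Fz -7.5 w 0.0238 [ 0.53580112 -0.18919402]
th 5.810  [-0.09, 0.02, 0]
th 5.830  [-0.19, 0.04, 0]
th 5.850  [-0.29, 0.06, 0]
[ 0.53021182 -0.19060492]
```

View pics/t14.png

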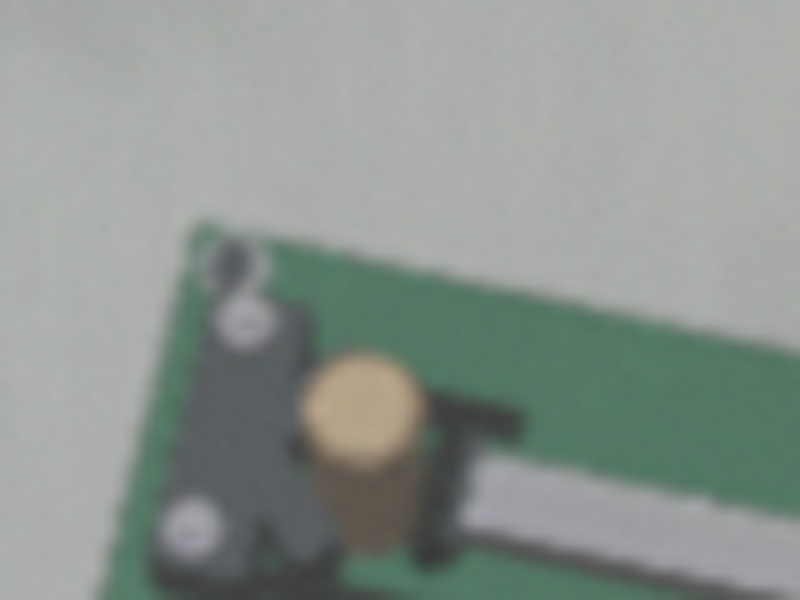

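>>> {"op": "carry_out", "data": {"translation": [[-0.09,0.02,0],[-0.19,0.04,0]], "turn": [0,0], "gripper": [0.2,0.2]}}

```text
time_s: 17.95
tool_pos: [0.5339, -0.1897, 0.1148]
tool_rot: [-179.9, -0.3, 0.0]
force: [7.9, 0.7, -7.6]
grip_width: 0.0236
```

```bash
python3 -c "
from st import *
st()
c=rows(C,.05,np.array([.5312,-.1904]),[5.85,5.87,5.89]);print(c)
"
```

```text
t17.95 th 5.7742 r 0.0500 z 0.1148 Ft -7.76 Fr 1.38 Fz -7.6 w 0.0236 [ 0.53390037 -0.18973781]
th 5.850  [-0.10, 0.02, 0]
th 5.870  [-0.20, 0.04, 0]
th 5.890  [-0.30, 0.05, 0]
[ 0.52824062 -0.19094201]
```

>>> {"op": "carry_out", "data": {"translation": [[-0.1,0.02,0],[-0.2,0.04,0]], "turn": [0,0], "gripper": [0.2,0.2]}}

```text
time_s: 18.2
tool_pos: [0.5318, -0.1902, 0.1148]
tool_rot: [-179.9, -0.3, 0.0]
force: [7.4, 0.9, -7.1]
grip_width: 0.0236
```

```bash
python3 -c "
from st import *
st()
c=rows(C,.05,np.array([.5292,-.1908]),[5.89,5.91,5.93]);print(c)
"
```

```text
t18.20 th 5.8166 r 0.0500 z 0.1148 Ft -7.45 Fr 0.77 Fz -7.1 w 0.0236 [ 0.53184445 -0.19024542]
th 5.890  [-0.10, 0.01, 0]
th 5.910  [-0.19, 0.03, 0]
th 5.930  [-0.29, 0.04, 0]
[ 0.52625751 -0.19120001]
```

>>> {"op": "carry_out", "data": {"translation": [[-0.1,0.01,0],[-0.19,0.03,0]], "turn": [0,0], "gripper": [0.2,0.2]}}

```text
time_s: 18.45
tool_pos: [0.53, -0.1906, 0.1148]
tool_rot: [-179.9, -0.3, 0.0]
force: [8.8, -0.0, -6.6]
grip_width: 0.0237
```

```bash
python3 -c "
from st import *
st()
c=rows(C,.05,np.array([.5273,-.1911]),[5.93,5.95,5.97]);print(c)
"
```

```text
t18.45 th 5.8540 r 0.0500 z 0.1148 Ft -8.68 Fr 1.66 Fz -6.6 w 0.0237 [ 0.53001159 -0.19061175]
th 5.930  [-0.10, 0.01, 0]
th 5.950  [-0.20, 0.02, 0]
th 5.970  [-0.30, 0.03, 0]
[ 0.52426567 -0.1913785 ]
```

>>> {"op": "carry_out", "data": {"translation": [[-0.1,0.01,0]], "turn": [0], "gripper": [0.2]}}

```text
time_s: 18.58
tool_pos: [0.5292, -0.1908, 0.1148]
tool_rot: [-179.9, -0.3, -0.0]
force: [8.2, -1.0, -8.2]
grip_width: 0.024
```

```bash
python3 -c "
from st import *
st()
c=rows(C,.05,np.array([.5263,-.1912]),[5.95,5.97]);print(c)
"
```

```text
t18.57 th 5.8710 r 0.0500 z 0.1148 Ft -7.87 Fr 2.37 Fz -8.2 w 0.0240 [ 0.5291792  -0.19078917]
th 5.950  [-0.10, 0.01, 0]
th 5.970  [-0.20, 0.02, 0]
[ 0.52426567 -0.1913785 ]
```

>>> {"op": "carry_out", "data": {"translation": [[-0.1,0.01,0]], "turn": [0], "gripper": [0.2]}}

```text
time_s: 18.7
tool_pos: [0.5283, -0.1909, 0.1148]
tool_rot: [-179.9, -0.3, -0.0]
force: [9.4, -0.1, -9.3]
grip_width: 0.0237
```

```bash
python3 -c "
from st import *
st()
c=rows(C,.05,np.array([.5253,-.1913]),[5.97,5.99]);print(c)
"
```

```text
t18.70 th 5.8881 r 0.0500 z 0.1148 Ft -9.30 Fr 1.50 Fz -9.3 w 0.0237 [ 0.52833796 -0.19094749]
th 5.970  [-0.10, 0.01, 0]
th 5.990  [-0.20, 0.01, 0]
[ 0.52326748 -0.19143783]
```

>>> {"op": "carry_out", "data": {"translation": [[-0.1,0.01,0]], "turn": [0], "gripper": [0.2]}}

```text
time_s: 18.82
tool_pos: [0.5275, -0.191, 0.1148]
tool_rot: [-179.9, -0.4, 0.0]
force: [9.9, 0.2, -9.1]
grip_width: 0.0241
```

```bash
python3 -c "
from st import *
st()
c=rows(C,.05,np.array([.5243,-.1914]),[5.99,6.01]);print(c)
"
```

```text
t18.82 th 5.9041 r 0.0500 z 0.1148 Ft -9.80 Fr 1.15 Fz -9.1 w 0.0241 [ 0.52753763 -0.19100894]
th 5.990  [-0.10, 0.00, 0]
th 6.010  [-0.20, 0.01, 0]
[ 0.52226829 -0.19147719]
```

>>> {"op": "carry_out", "data": {"translation": [[-0.1,0,0]], "turn": [0], "gripper": [0.2]}}

```text
time_s: 18.95
tool_pos: [0.5267, -0.1911, 0.1148]
tool_rot: [-180.0, -0.4, 0.0]
force: [10.3, -0.6, -9.9]
grip_width: 0.0237
```

```bash
python3 -c "
from st import *
st()
c=rows(C,.05,np.array([.5233,-.1914]),[6.01,6.03]);print(c)
"
```

```text
t18.95 th 5.9201 r 0.0499 z 0.1148 Ft -10.11 Fr 1.81 Fz -9.9 w 0.0237 [ 0.526741   -0.19108894]
th 6.010  [-0.10, 0.01, 0]
th 6.030  [-0.20, 0.01, 0]
[ 0.52126852 -0.19149656]
```

>>> {"op": "carry_out", "data": {"translation": [[-0.1,0,0]], "turn": [0], "gripper": [0.2]}}

```text
time_s: 19.08
tool_pos: [0.5259, -0.1912, 0.1148]
tool_rot: [-180.0, -0.4, -0.0]
force: [10.4, -0.7, -10.7]
grip_width: 0.0237
```

```bash
python3 -c "
from st import *
st()
"
```

```text
t19.07 th 5.9372 r 0.0500 z 0.1148 Ft -10.25 Fr 1.77 Fz -10.7 w 0.0237 [ 0.52589799 -0.19122136]
```

>>> {"op": "carry_out", "data": {"translation": [[0,0,0],[0,0,0]], "turn": [0,0], "gripper": [0.2,0.2]}}

```text
time_s: 19.32
tool_pos: [0.5258, -0.1912, 0.1148]
tool_rot: [-180.0, -0.4, -0.0]
force: [10.9, -0.4, -9.2]
grip_width: 0.0241
```

```bash
python3 -c "
from st import *
st()
snap('top','t15',(280,110,360,170),10)
st()
snap('scene','s15',(260,120,420,220),5)
st()
"
```

```text
t19.32 th 5.9390 r 0.0500 z 0.1148 Ft -10.78 Fr 1.47 Fz -9.2 w 0.0241 [ 0.52580741 -0.19120848]
t19.38 th 5.9389 r 0.0500 z 0.1148 Ft -10.51 Fr 1.86 Fz -11.1 w 0.0239 [ 0.52581426 -0.19121476]
t19.43 th 5.9392 r 0.0500 z 0.1148 Ft -10.15 Fr 1.62 Fz -10.0 w 0.0237 [ 0.52579989 -0.19123511]
```

View pics/t15.png

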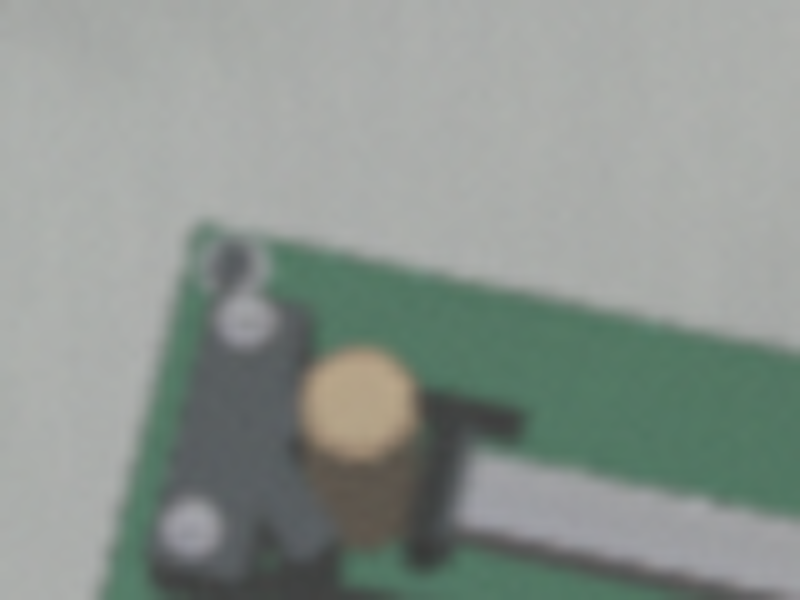

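View pics/s15.png

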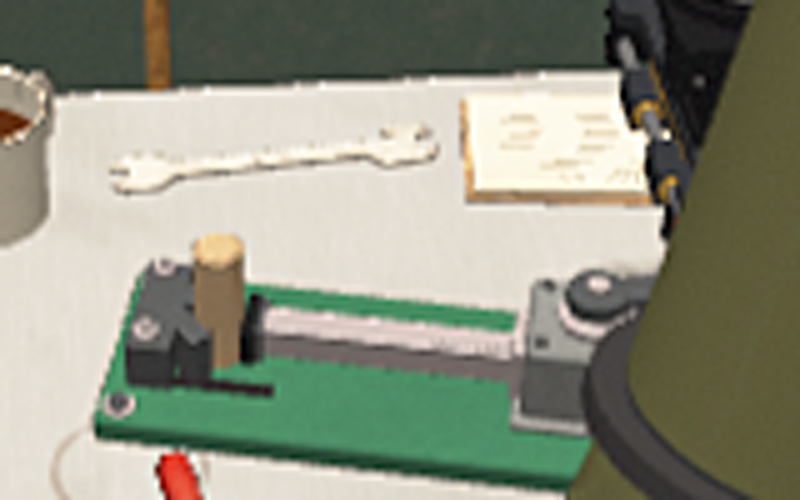

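>>> {"op": "carry_out", "data": {"translation": [[0.15,0,0],[0.3,0,0],[0.3,0,0]], "turn": [0,0,0], "gripper": [0.2,0.2,0.2]}}

```text
time_s: 19.8
tool_pos: [0.526, -0.1912, 0.1147]
tool_rot: [-179.9, -0.0, -0.0]
force: [3.5, 0.2, -5.3]
grip_width: 0.0239
```

```bash
python3 -c "
from st import *
st()
"
```

```text
t19.80 th 5.9359 r 0.0500 z 0.1147 Ft -3.48 Fr 0.17 Fz -5.3 w 0.0239 [ 0.52596209 -0.19122896]
```

>>> {"op": "carry_out", "data": {"translation": [[0,0,0],[0,0,0],[0,0,0],[0,0,-1],[0,0,-3]], "turn": [0,0,0,0,0], "gripper": [0.6,0.6,0.6,0.6,0.6]}}

```text
time_s: 20.42
tool_pos: [0.5251, -0.1918, 0.1457]
tool_rot: [-180.0, 0.1, -0.1]
force: [0.2, -0.5, -0.2]
grip_width: 0.0514
```

>>> {"op": "carry_out", "data": {"translation": [[0,0,-3],[0,0,-7],[0,0,-10],[0,3,-10],[0,6,-10]], "turn": [0,0,0,0,0], "gripper": [0.6,0.6,0.6,0.6,0.6]}}

```text
time_s: 21.05
tool_pos: [0.5262, -0.2525, 0.2477]
tool_rot: [179.9, -0.2, 0.0]
force: [0.6, 0.0, 0.4]
grip_width: 0.052
```

>>> {"op": "carry_out", "data": {"translation": [[0,4,0],[-2,8,0],[-4,12,0],[-4,12,0],[-4,12,0]], "turn": [0,0,0,0,0], "gripper": [0.6,0.6,0.6,0.6,0.6]}}

```text
time_s: 21.68
tool_pos: [0.486, -0.3713, 0.2463]
tool_rot: [180.0, -0.1, -0.0]
force: [1.4, 0.7, 0.2]
grip_width: 0.0523
```

```bash
python3 -c "
from st import *
st()
snap('top','t16',(215,110,440,220),3.5)
snap('scene','s16',(210,120,420,230),3.8)
for n,u,v in []:pass
"
```

```text
t21.68 th 6.1896 r 0.2324 z 0.2463 Ft -1.29 Fr -0.86 Fz 0.2 w 0.0523 [ 0.48602311 -0.37126077]
```

View pics/t16.png

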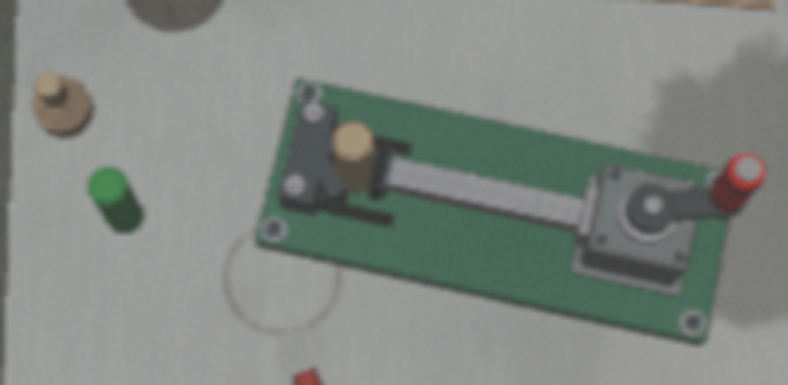

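View pics/s16.png

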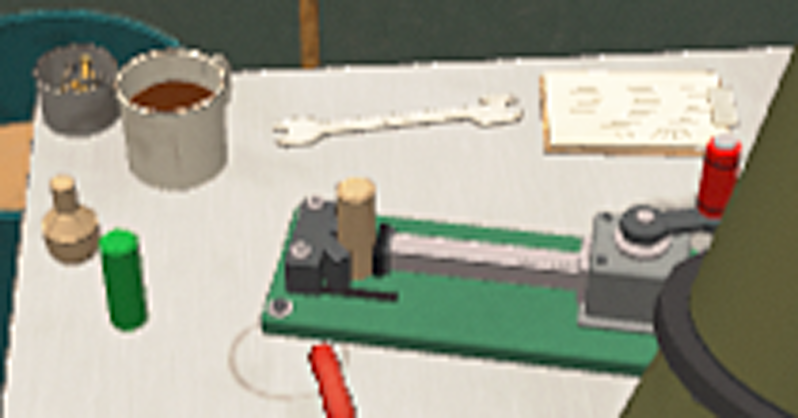

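```bash
python3 - <<'E'
from st import *
j=lambda p:((p[:2]-np.array([.543,-.0453]))@ex*1000,(p[:2]-np.array([.543,-.0453]))@ey*1000)
p=onz("top",748/3.5+215-.4,171/3.5+110-.4,.153);print("sleeve",p,ang(C,p[:2]))
p=onz("top",353/3.5+215-.4,141/3.5+110-.4,.096);print("core top",p,j(p))
E
```

```text
sleeve [ 0.52424368 -0.19284213  0.153     ] (np.float64(5.972397996656447), np.float64(0.051457492743102524))
core top [0.56839368 0.05609438 0.096     ] (np.float64(0.16542796635665868), np.float64(104.52314210121936))
```

Crank and core are where I left them: the crank at about 5.95 rad, and the core seated at jig x ≈ 0, upright. The hand is clear of everything.

```bash
python3 -c "
from cell import sign_off
print(sign_off())"
```

```text
the job is handed in; nothing more can be done
None
```

The straight core is clamped upright in the V block at an estimated 12–15 N, and I handed the job in at about 21.7 s; the sign-off gave no verdict.

- **What I did:** I stood the core on the plate at jig y ≈ 79 mm and released it. I then held the sleeve with 45 N and wound the crank from 1.80 to 5.94 rad. The pad met resistance at about 5.86 rad. Before letting go I eased off the push on the crank.
- **Clamping force (inferred, not measured):** the extra force at the sleeve (about 10.5 N against 7.65 N turning free) gives about 12 N. The crank travel after contact gives about 14.7 N. Both are close to the 14 N target and well within 6–25 N.
- **Last checks:** the top view put the core at jig x ≈ +0.2 mm, y ≈ 104.5 mm, and it looked upright in both views. The crank read 5.97 rad from the picture against 5.94 rad from the arm, within image error, so it did not spring back. The other core and the look-alikes looked unmoved, and the gripper was clear of everything.

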